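# Copy a printed bracket's slope to the trimming jig with a bevel gauge

### The arm

A 6-joint arm with a two-finger parallel gripper is mounted at the origin on the work surface. World frame = base frame: x ahead of the robot, y to its left, z up, the work surface at z = 0. Lengths are in m, angles in degrees, forces in N, time in s.
With the tool pointing down it reaches from about 0.375 to 0.9 m from the base axis. Payload 3.1 kg.
Tool frame: the origin (TCP) lies midway between the tips of the shut fingers; the grasp point (between the pads) lies 19 mm behind it (bot.hold_point_z is the distance from the TCP to the grasp point, in m); z points along the fingers, y is the line along which they close (so a half turn about z gives the same grasp; the last joint's range is limited). The gripper opens to 87 mm and grips with 3 to 60 N. Pads are 19 mm wide; open, the fingers measure 117 mm over their backs; the gripper's body (75 mm by 190 mm) begins 51 mm behind the grasp point.
Start: joints at [-84.139, 30.224, 82.088, -0, 67.689, -10.227], TCP at [0.173, -0.6, 0.193] pointing down, gripper open.
Joint ranges: [-176.69, 176.69], [-43.24, 126.21], [12.49, 139.97], [-82, 262], [0, 151.66], [-163.58, 163.58]. Speed limits (degrees/s): [159.86, 159.86, 180, 180, 180, 180].

### API

Orientations are given as a 3x3 rotation matrix whose columns are the frame's x, y, z axes.
In Python, from rig import read_state, optics, order, bot gives the robot as it stands.
- The arm moves only by the tool drive_tool, never from a script. Its argument "steps" is a list of rows, each a list of 7 numbers: the finger opening in mm, from 0 to 87, then the shift along the tool's x, y, z normalised to -1 to 1, where 1 is 0.12 m, then the turn, a rotation vector about the tool's x, y, z normalised to -1 to 1, where 1 is 1.5 rad. In form: [[jaw, tx, ty, tz, ax, ay, az], ...]. A call has 1 to 8 rows; each row is the pose to reach, as a shift and turn from the pose commanded when the call began, along the tool's axes at that moment; what a row does not reach only later rows make up. A row lasts 1/10 s, in which the tool goes at most 50 mm and 8.59 degrees, less where a joint would pass 70% of its speed; a pose out of reach is approached as far as the arm can. A call with a number of a shift or a turn outside -1 to 1 is refused whole. A call with a gripper value outside its range is refused whole. The fingers move at their own pace and stop on an object; the grip force is fixed at half the most. Time passes only in rows, so rows that repeat a pose let the fingers close. It gives the time, the measured TCP pose, the force, the opening and the grip force at its end, in the units of the state.
- read_state(): the state, without advancing time (a new reading comes with each control period).
- optics.capture(name): name is "side" or "top" or "wrist"; returns a dict with "color" (400x640x3 uint8, blue, green, red), "range_z" (400x640 float32, m along the optical axis (not along the pixel's ray), 0 where there is no reading), "fx", "fy", "cx", "cy" (pixels), "rvec" (rotation vector, rad) and "tvec" (3), from world to camera coordinates, as OpenCV has them. Camera axes: x right, y down, z forward; pixel columns grow to the right and rows downward; lengths in m; the calibration is good to about 2 mm. A picture is of the moment at which its call begins.
- order.hand_in(): hands the job in; it is judged then, once.
The state is a dict: "time_s": time; "joint_positions": joint angles; "qvel": joint speeds; "tau": joint torques, N m; "position": TCP position; "tcp_rot": TCP orientation; "force": force on the tool from outside, world axes, zero at the start; "moment": the same for the moment, N m; "opening": opening from 0.0 (shut) to 1.0 (fully open); "grasp_force": force on a finger pad.
Only numpy, scipy, OpenCV 4.12 (cv2) and the standard library are available. Lean on these libraries where they do the work, as an engineer would, in place of code of your own. Each camera call takes 0.05 s, during which the arm holds its last target. There are 200 camera calls.

### The job

Seat the bevel gauge's stock fully home in the corner of the jig that holds the grey printed master, so that its blade lies flush along the master's sloping face, and press the gauge's lock firmly down there. Then seat the locked gauge fully home in the corner of the trimming jig, so that its blade pushes the steel swing stop to the same slope, and leave it standing there, locked and released. Work gently, move the swing stop only with the gauge, and leave the other things on the bench where they are.

Things in the scene. Friction and masses are not known exactly. Their poses are not given: they have to be found in the camera images.
- bevel: the bevel gauge's stock, loose, 0.35 to 0.55 kg with blade and lock: an aluminium bar 114 x 28 x 20 mm with a black rib on top. Origin on the blade's pivot axis at the bar's underside; x along the bar to its nose, y to the side where the blade stands out, z up. Bar x = -100 to 14, y = -14 to 14 mm; rib x = -92 to -32, 20 mm wide, top at z = 44 mm
- bevel_grip (a point): the point to grip: middle of the black rib, 62 mm behind the pivot, 32 mm above the bar's underside; axes of the stock
- bevel_nose (a point): lower nose corner of the bar (stock x = 14, y = -14, z = 0 mm), on the side away from the blade: it goes into a jig's inside corner; axes of the stock
- blade: steel blade 14 mm wide, z = 20 to 28 mm over the bar's underside: passes over fence and end stop. 42 mm hub; origin on the pivot at the bar's top; y along it to its end at 85 mm; its edge x = +7 mm meets master face and swing stop. Turns on the pivot -0.75 to 0.5 rad off square to the stock (counter-clockwise +), light friction 0.012 N m; starts at -0.65 to -0.45, leaning to the nose
- lock_top (a point): centre of the top of the lock, a black disc 39 mm wide over the pivot; its top is 54 mm above the bar's underside when up, 49 mm when down
- bevel_lock (a joint): the lock disc, m downward: 0 = up, blade free; about 0.005 = down, feet on the blade's hub. It starts to move at about 3 N and stays where it is left; pressed down to its solid stop with 10 to 20 N it clamps the blade (holds 0.06 N m or more), pressed with less it clamps weakly
- master_corner: low L of fence and end stop on the master's jig, fixed; origin at the inside corner of fence and end stop, on the plate top (8 mm over the bench); x along the fence towards the end stop, y away from the fence, z up. Fence face at y = 0 back to x = -200 mm; stop face at x = 0, y = -12 to 28 mm; both 16 mm high, 12 mm thick
- master_face: the master: an upright grey printed plate 14 x 72 mm, 34 mm high, clamped solid. Origin at the plate top, where the gauge's pivot is when the stock is home (master_corner x = -14, y = 14 mm); y along the sloping face, the plane x = 7 mm from y = 30 to 102 mm, which looks to -x; slope -0.2 to 0.25 rad off square to the fence. Sliding the stock home swings the blade back until flush
- trim_corner: low L of fence and end stop on the trimming jig, fixed; origin at the inside corner of fence and end stop, on the plate top (8 mm over the bench); x along the fence towards the end stop, y away from the fence, z up. Fence face at y = 0 back to x = -200 mm; stop face at x = 0, y = -12 to 28 mm; both 16 mm high, 12 mm thick
- swing_stop: steel swing stop, an upright plate 10 x 72 mm, 32 mm high, on a stiff hinge (0.02 N m, stays where left). Origin on the hinge axis at the plate top, where the gauge's pivot is when the stock is home (trim_corner x = -14, y = 14 mm); y along it, its face the plane x = 7 mm from y = 30 to 102 mm, looking to -x. Starts 0.42 to 0.56 rad off square, leaning back; swings to -0.7
- master_jig: fixed aluminium plate 8 mm thick, origin on the bench under the axis of its master_face; axes as master_corner. Spans x = -190 to 55 mm; y = -29 to 29 mm behind x = -45 mm, y = -29 to 105 mm ahead of it
- trim_jig: fixed aluminium plate 8 mm thick, origin on the bench under the axis of its swing_stop; axes as trim_corner. Spans x = -190 to 55 mm; y = -29 to 29 mm behind x = -45 mm, y = -29 to 105 mm ahead of it
- rail: fixed aluminium rail 40 x 800 mm, 20 mm high; both jigs are bolted square to it, so their axes are parallel; which jig is left and which is right varies. The blade must not come down on top of a face: put the stock down up to 85 mm short of the end stop and slide it home
- resin: grey resin bottle, 72 mm wide, 170 mm tall; a loose bystander, origin centre of its underside
- tape: cardboard tape roll, 90 mm wide, 24 mm high; a loose bystander, origin centre of its underside
- scraper: flat scraper, 190 mm long; a loose bystander, origin centre of its underside
- cup: white plastic cup, 72 mm wide, 70 mm tall; a loose bystander, origin centre of its underside
- print: small grey printed spool, 44 mm wide, 50 mm tall; a loose bystander, origin centre of its underside
- collar: dark steel collar, 38 mm wide, 14 mm high; a loose bystander, origin centre of its underside
- clip: small grey printed L-shaped clip, 50 x 22 x 34 mm; a loose bystander, origin centre of its underside
Things that resemble listed ones, but are neither listed nor needed, are in the scene too. Leave any green or orange look-alike of the bevel alone.

How it is judged (in metres and radians):
On the way, in this order (a step that is already met when the one before it is completed fails the run):
1. the unlocked gauge is home in the master's corner, its blade flush with the master's face (horizontal distance between bevel_nose and master_corner below 0.0025 m and angle between the x axis of bevel and the x axis of master_corner, either way round below 0.03 rad and z of bevel_nose in the frame of master_corner below 0.003 m and angle between the y axis of blade and the y axis of master_face, either way round below 0.03 rad), for 0.2 s.
2. the lock is down, the gauge still home and flush (all of step 1 and value of joint bevel_lock above 0.004 m), for 0.2 s.
3. the locked gauge is home in the trimming jig's corner (horizontal distance between bevel_nose and trim_corner below 0.0025 m and angle between the x axis of bevel and the x axis of trim_corner, either way round below 0.03 rad and z of bevel_nose in the frame of trim_corner below 0.003 m and value of joint bevel_lock above 0.004 m), for 0.2 s.
At the end, for the whole second after the job is handed in: The gauge stands at rest in the trimming jig's corner (nose within 2.5 mm of the inside corner, square to the fence within 0.03 rad, flat on the plate), its lock down, and the swing stop lies along the blade and at the master's slope, each within 0.03 rad (all of step 3 and angle between the y axis of swing_stop and the y axis of master_face, either way round below 0.03 rad and angle between the y axis of swing_stop and the y axis of blade, either way round below 0.03 rad and linear speed of bevel below 0.01 m/s); the robot touches nothing.
It fails at once if the gauge is shoved into a corner with more than 25 N (contact force between bevel and master_corner above 25 N or contact force between bevel and trim_corner above 25 N).
It fails at once if the gauge is pressed on the master's face or the swing stop with more than 15 N (contact force between bevel and master_face above 15 N or contact force between bevel and swing_stop above 15 N).
It fails at once if the swing stop is pushed with the fingers (contact force between the fingers and swing_stop above 0.5 N).
It fails at once if another thing on the bench is moved by more than 20 mm (distance of any of resin, tape, scraper, cup, print, collar, clip from where it was at the start of the episode above 0.02 m).
It also fails if it takes over 72 s, if anything falls off the work surface, if the arm or the gripper's body presses on something with over 40 N, if the wrist force passes 120 N, or if a joint passes its speed limit or range.

## Working session

There is one attempt and no reset: what is moved stays moved. The work goes in short steps, Python scripts to look and compute and a tool call to move; the robot and the scene stay as the last step left them, time stands still between calls to the robot, and variables do not carry over. Pictures are saved under pics/ and viewed, at most 10 in all, crops included, and the job is handed in when it is done.

Besides the shell and the picture viewer there is one more tool, called by a JSON object that holds its "op" and its "data", one argument or row to a line. drive_tool: Moves the arm, as the interface text tells. Scaled input: -1 to 1 covers 0.12 m each way for a shift and 1.5 rad each way for a turn. Its arguments: {"type":"object","properties":{"steps":{"type":"array"}},"required":["steps"]}

```bash
mkdir -p pics
cat > h.py <<'E'
import numpy as np, cv2
from rig import read_state, optics, order, bot
def cam(c):
    R=cv2.Rodrigues(np.array(c["rvec"],float))[0]; t=np.array(c["tvec"],float).ravel(); return R,t
def cloud(c):
    R,t=cam(c); z=c["range_z"]; v,u=np.mgrid[:z.shape[0],:z.shape[1]]
    P=np.stack([(u-c["cx"])/c["fx"]*z,(v-c["cy"])/c["fy"]*z,z],-1)
    W=(P-t)@R; W[z==0]=np.nan; return W
def atz(c,u,v,z):
    R,t=cam(c); d=R.T@np.array([(u-c["cx"])/c["fx"],(v-c["cy"])/c["fy"],1]); o=-R.T@t
    return o+d*(z-o[2])/d[2]
E
python3 - <<'E'
from h import *
for n in("top","side"):
    c=optics.capture(n); np.save(n+".npy",c,allow_pickle=True); cv2.imwrite(f"pics/{n}1.png",cv2.resize(c["color"],(800,500)))
    R,t=cam(c); print(n,-R.T@t,c["fx"],R[2])
s=read_state();print(s)
E
```

```text
top [ 0.44522877 -0.0364556   1.30581511] 388.3404747877012 [ 0.05174626 -0.00944094 -0.99861564]
side [-0.28051233  0.7911635   1.35850101] 513.0025505466548 [ 0.46179863 -0.47820327 -0.74703659]
{'time_s': 0.1, 'joint_positions': array([-8.41370730e+01,  3.02727801e+01,  8.21480376e+01, -1.25792427e-03,
        6.76887458e+01, -1.02279148e+01]), 'qvel': array([-0.00079409, -0.03758039, -0.20085822, -0.00841197,  0.01115991,
        0.03336688]), 'tau': array([-3.04892239e-05, -4.40985632e+01, -1.77151537e+01,  6.34804065e-02,
        5.34531777e-02, -4.30133753e-05]), 'position': array([ 0.17316801, -0.59980084,  0.19208434]), 'tcp_rot': array([[ 9.60821187e-01,  2.77168902e-01, -2.15538585e-04],
       [ 2.77168802e-01, -9.60819361e-01,  1.90016600e-03],
       [ 3.19573277e-04, -1.88546032e-03, -9.99998171e-01]]), 'force': array([ 0.53051258,  0.46634919, -0.22023973]), 'moment': array([-0.0201309 , -0.00093713, -0.08208354]), 'grasp_force': 0.0, 'opening': 1.0041785526171905}
```

View pics/top1.png

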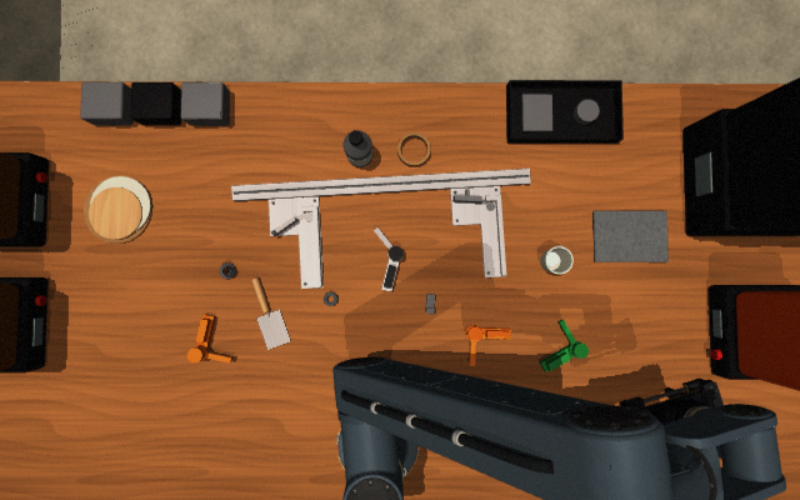

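View pics/side1.png

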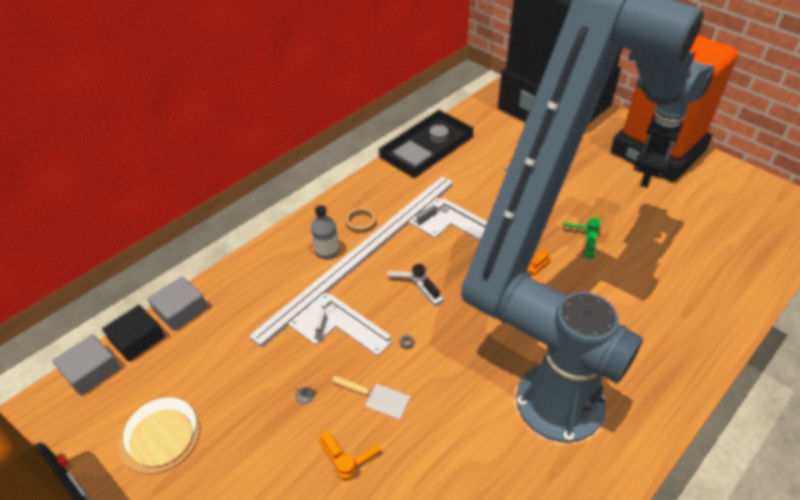

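The top view shows the bevel candidates (800-px picture): the aluminium/black gauge at (392,265) with its lock disc at (396,254), orange look-alikes at (210,340) and (487,340), and a green one at (568,348). By the description I choose the one at (392,265). The jigs are at (305,230) and (485,220).

Run:
```python
from h import *
c=np.load("top.npy",allow_pickle=True).item()
cv2.imwrite("pics/crop1.png",cv2.resize(c["color"][135:245,200:420],(800,400),interpolation=cv2.INTER_CUBIC))
W=cloud(c)
def p(u,v):print((u,v),W[int(v),int(u)],c["range_z"][int(v),int(u)])
k=.8
for u,v in[(396,254),(390,280),(379,232),(310,285),(495,270),(470,199),(288,225)]:p(u*k,v*k)
```

```text
(316.8, 203.20000000000002) [ 0.49805916 -0.04703815  0.05635774] 1.2505614
(312.0, 224.0) [ 0.43042855 -0.03422161  0.04531272] 1.2579705
(303.2, 185.60000000000002) [ 0.55865231 -0.00433645  0.02817202] 1.2814404
(248.0, 228.0) [0.41658821 0.17882652 0.00798795] 1.292516
(396.0, 216.0) [ 0.45683461 -0.31465198  0.01027096] 1.2969776
(376.0, 159.20000000000002) [ 0.64253314 -0.2430646   0.04736737] 1.268866
(230.4, 180.0) [0.57362551 0.23372146 0.0400195 ] 1.2681366
```

View pics/crop1.png

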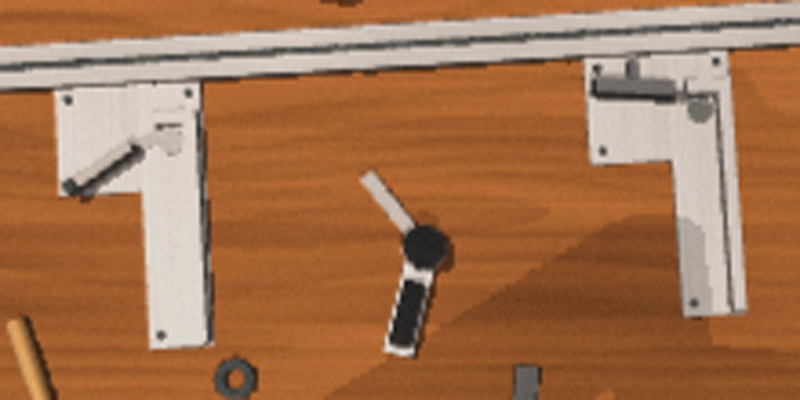

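The crop shows my choice is right: silver bar with black rib (405,313), black lock (425,245), blade end at (367,178). The right jig holds the grey master (635,88), the left one the swing stop leaning back (105,170). Now I'll measure the coarse frames.

Run:
```python
from h import *
c=np.load("top.npy",allow_pickle=True).item(); W=cloud(c); k=.8
def fit(x0,x1,y0,y1,z0,z1,name):
    m=np.zeros(W.shape[:2],bool); m[y0:y1,x0:x1]=1
    m&=(W[...,2]>z0)&(W[...,2]<z1); P=W[m]; 
    r=cv2.minAreaRect(P[:,:2].astype(np.float32)); box=cv2.boxPoints(r)
    print(name,len(P),"z",np.median(P[:,2]),"rect",r,"mean",P.mean(0)); print(box.round(4).tolist()); return P
P=fit(186,424,132,162,.012,.032,"rail"); d=np.polyfit(P[:,1],P[:,0],1); print("rail dx/dy",d, "yaw",-np.arctan(d[0]))
fit(300,328,207,236,.034,.06,"rib")
fit(305,330,193,212,.047,.065,"lock")
fit(295,316,180,198,.018,.04,"blade")
fit(360,392,150,170,.035,.06,"master")
fit(212,242,165,190,.03,.06,"swing")
```

```text
rail 3018 z 0.019963236101409508 rect ((0.6892289519309998, -0.01024976372718811), (0.793175995349884, 0.10004320740699768), 89.8061294555664) mean [ 0.68425609 -0.01716925  0.02003612]
[[0.6378999948501587, -0.4066999852657318], [0.7379000186920166, -0.40700000524520874], [0.7405999898910522, 0.3862000107765198], [0.640500009059906, 0.3865000009536743]]
rail dx/dy [-0.05250457  0.68335463] yaw 0.052456399854854466
rib 129 z 0.04434009691643873 rect ((0.4505099356174469, -0.03655381128191948), (0.022594397887587547, 0.08062245696783066), 71.68254852294922) mean [ 0.44445152 -0.03444817  0.04538871]
[[0.40869998931884766, -0.03460000082850456], [0.4851999878883362, -0.05990000069141388], [0.49230000376701355, -0.03849999979138374], [0.415800005197525, -0.013199999928474426]]
lock 115 z 0.05406606439370029 rect ((0.49974194169044495, -0.04869033023715019), (0.035708341747522354, 0.035553690046072006), 0.07919163256883621) mean [ 0.49961879 -0.04829177  0.05420476]
[[0.48190000653266907, -0.030899999663233757], [0.48190000653266907, -0.06650000065565109], [0.5175999999046326, -0.0663999
[... 445 characters left out ...]
19918654253393 rect ((0.6454432606697083, -0.23902219533920288), (0.07016266882419586, 0.014877907000482082), 87.58230590820312) mean [ 0.64506808 -0.23873797  0.04216425]
[[0.6365000009536743, -0.27379998564720154], [0.6514000296592712, -0.274399995803833], [0.6543999910354614, -0.20430000126361847], [0.6395000219345093, -0.2037000060081482]]
swing 87 z 0.04010954661873656 rect ((0.5711312294006348, 0.24577884376049042), (0.011844826862215996, 0.07196217030286789), 34.74566650390625) mean [0.57024498 0.24566196 0.03989074]
[[0.545799970626831, 0.2720000147819519], [0.5867999792098999, 0.21279999613761902], [0.5964999794960022, 0.21960000693798065], [0.5554999709129333, 0.27869999408721924]]
```

{"op": "drive_tool", "data": {
  "steps": [
    [87,0.4,-0.9,-0.3,0,0,0],
    [87,0.8,-1,-0.3,0,0,0],
    [87,0.8,-1,-0.3,0,0,0],
    [87,0.8,-1,-0.3,0,0,0]
  ]
}}

```text
time_s: 0.5
position: [0.2337, -0.4532, 0.2293]
tcp_rot: [[0.96, 0.28, 0.0], [0.28, -0.96, 0.004], [0.001, -0.004, -1.0]]
force: [0.1, -0.8, -0.2]
opening: 1.002
grasp_force: 0.0
```

{"op": "drive_tool", "data": {
  "steps": [
    [87,0.3,-0.3,0,0,0,0.1],
    [87,0.6,-0.6,0,0,0,0.2],
    [87,0.9,-0.9,0,0,0,0.3],
    [87,0.9,-0.94,0,0,0,0.35]
  ]
}}

```text
time_s: 0.9
position: [0.3055, -0.3164, 0.2285]
tcp_rot: [[0.97, -0.243, -0.0], [-0.243, -0.97, 0.003], [-0.001, -0.003, -1.0]]
force: [0.1, -0.8, 1.0]
opening: 0.999
grasp_force: 0.0
```

Run:
```python
from h import *
s=read_state(); R=s["tcp_rot"]; d=np.array([.44,-.04,.26])-s["position"]; print(s["position"],R[:,0],"tool shift/0.12",R.T@d/.12,"time",s["time_s"])
x=np.array([np.cos(-.25),np.sin(-.25)]); print("turn", -(-.25-np.arctan2(R[1,0],R[0,0]))/1.5)
```

```text
[ 0.30554095 -0.31635805  0.22854945] [ 0.96997443 -0.24320439 -0.00110645] tool shift/0.12 [ 0.52646295 -2.50701173 -0.25623368] time 0.9
turn 0.0028878502825144627
```

{"op": "drive_tool", "data": {
  "steps": [
    [87,0.1,-0.4,-0.1,0,0,0],
    [87,0.2,-0.8,-0.2,0,0,0],
    [87,0.2,-1,-0.2,0,0,0]
  ]
}}

```text
time_s: 1.2
position: [0.3588, -0.2081, 0.254]
tcp_rot: [[0.971, -0.24, 0.002], [-0.24, -0.971, -0.001], [0.003, 0.001, -1.0]]
force: [0.2, -0.1, -0.4]
opening: 1.0
grasp_force: 0.0
```

{"op": "drive_tool", "data": {
  "steps": [
    [87,0.1,-0.4,0,0,0,0],
    [87,0.2,-0.8,0,0,0,0],
    [87,0.3,-1,0,0,0,0],
    [87,0.3,-1,0,0,0,0]
  ]
}}

```text
time_s: 1.6
position: [0.4226, -0.0998, 0.2529]
tcp_rot: [[0.972, -0.237, 0.001], [-0.237, -0.972, 0.0], [0.001, -0.0, -1.0]]
force: [-0.0, -0.3, 0.5]
opening: 1.001
grasp_force: 0.0
```

{"op": "drive_tool", "data": {
  "steps": [
    [87,0,-0.4,0,0,0,0],
    [87,0,-0.4,0,0,0,0],
    [87,0,-0.4,0,0,0,0]
  ]
}}

```text
time_s: 1.9
position: [0.4324, -0.0555, 0.2527]
tcp_rot: [[0.971, -0.24, -0.001], [-0.24, -0.971, -0.001], [-0.001, 0.001, -1.0]]
force: [0.7, -0.8, 0.0]
opening: 0.999
grasp_force: 0.0
```

Run:
```python
from h import *
s=read_state(); print(s["position"],s["force"],s["time_s"])
c=optics.capture("wrist"); np.save("w1.npy",c,allow_pickle=True); cv2.imwrite("pics/w1.png",c["color"])
R,t=cam(c); o=-R.T@t; print("cam in tool",s["tcp_rot"].T@(o-s["position"]),"axes in tool",(s["tcp_rot"].T@R.T).round(2).tolist(),c["fx"])
```

```text
[ 0.43235398 -0.05551107  0.25271774] [ 0.72586306 -0.78098226  0.00101396] 1.9
cam in tool [ 0.07383104  0.00045579 -0.1911134 ] axes in tool [[-0.0, -0.96, -0.27], [1.0, -0.0, -0.0], [0.0, -0.27, 0.96]] 278.24899311393244
```

View pics/w1.png

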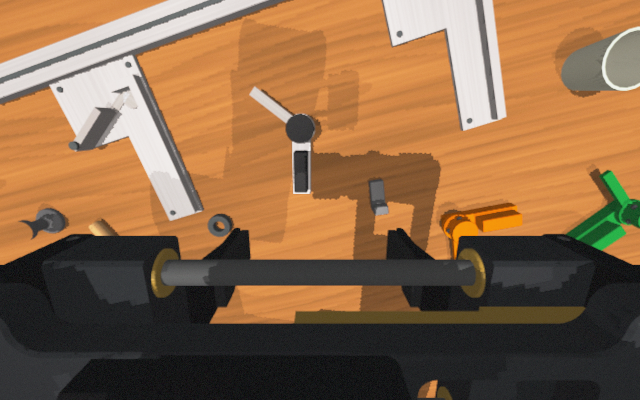

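The wrist view shows the gauge, lock at (299,128) and rib at (302,172), nearly aligned with the tool axis; clip at (378,195), collar at (220,225) are clear of it.

```bash
cat >> h.py <<'E'
def rect(P):
    r=cv2.minAreaRect((P[:,:2]*1000).astype(np.float32)); b=cv2.boxPoints(r)/1000
    e=b[1]-b[0],b[2]-b[1]; L=max(e,key=np.linalg.norm); return np.array(r[0])/1000,np.array(r[1]),np.arctan2(L[1],L[0])
def box(W,lo,hi):
    m=np.all((W>lo)&(W<hi),-1); return W[m]
def plan(x,y,z,yaw):
    s=read_state(); R=s["tcp_rot"]; d=np.array([x,y,z])-s["position"]
    w=yaw-np.arctan2(R[1,0],R[0,0])
    print("pos",s["position"].round(4),"shift",(R.T@d/.12).round(3),"turn",round(-w/1.5,3),"tilt turn",(np.cross(R[:,2],[0,0,-1])@R/1.5).round(4),"F",s["force"].round(1),"t",s["time_s"])
E
python3 - <<'E'
from h import *
c=np.load("w1.npy",allow_pickle=True).item(); W=cloud(c)
lk=box(W,[.46,-.09,.049],[.54,-.01,.07]); print("lock",rect(lk),lk[:,2].mean())
rb=box(W,[.38,-.07,.038],[.48,0,.05]); print("rib",len(rb),rect(rb),np.median(rb[:,2]))
ba=box(W,[.36,-.08,.015],[.54,.0,.06]); ba=ba
print("all",rect(ba))
E
```

```text
lock (array([ 0.49987381, -0.04564697]), array([36.87453079, 38.29378891]), np.float32(-0.24369042)) 0.05349677744245086
rib 554 (array([ 0.43969873, -0.03022435]), array([19.29387856, 59.41789246]), np.float32(-0.25417638)) 0.043452757663095004
all (array([ 0.47073926, -0.03764324]), array([139.66650391,  59.09379196]), np.float32(0.022516904))
```

```bash
python3 -c "
from h import *
plan(.4398,-.0302,.06,-.253);plan(.4398,-.0302,.0235,-.253)"
```

```text
pos [ 0.4324 -0.0562  0.2528] shift [ 0.008 -0.226  1.606] turn 0.006 tilt turn [0.0006 0.0002 0.    ] F [-0.2 -0.6  0. ] t 1.95
pos [ 0.4324 -0.0562  0.2528] shift [ 0.008 -0.227  1.911] turn 0.006 tilt turn [0.0006 0.0002 0.    ] F [-0.2 -0.6  0. ] t 1.95
```

{"op": "drive_tool", "data": {
  "steps": [
    [50,0.01,-0.22,0.3,0,0,0.006],
    [50,0.01,-0.22,0.7,0,0,0.006],
    [50,0.01,-0.22,1,0,0,0.006],
    [50,0.01,-0.22,1,0,0,0.006],
    [50,0.01,-0.22,1,0,0,0.006]
  ]
}}

```text
time_s: 2.45
position: [0.4402, -0.0313, 0.1331]
tcp_rot: [[0.968, -0.252, -0.001], [-0.252, -0.968, 0.0], [-0.001, 0.0, -1.0]]
force: [0.0, -0.0, 0.6]
opening: 0.641
grasp_force: 0.0
```

```bash
python3 -c "
from h import *
plan(.4398,-.0302,.0235,-.253)"
```

```text
pos [ 0.4402 -0.0313  0.1331] shift [-0.005 -0.008  0.913] turn -0.001 tilt turn [0.0001 0.0006 0.    ] F [ 0.  -0.   0.6] t 2.45
```

{"op": "drive_tool", "data": {
  "steps": [
    [50,-0.005,-0.008,0.3,0,0,0],
    [50,-0.005,-0.008,0.6,0,0,0],
    [50,-0.005,-0.008,0.8,0,0,0],
    [50,-0.005,-0.008,0.91,0,0,0],
    [50,-0.005,-0.008,0.91,0,0,0]
  ]
}}

```text
time_s: 2.95
position: [0.4411, -0.0301, 0.0242]
tcp_rot: [[0.968, -0.252, 0.001], [-0.252, -0.968, -0.001], [0.002, 0.0, -1.0]]
force: [-0.6, -0.4, 0.6]
opening: 0.573
grasp_force: 0.0
```

{"op": "drive_tool", "data": {
  "steps": [
    [10,0,0,0,0,0,0],
    [10,0,0,0,0,0,0],
    [10,0,0,0,0,0,0],
    [10,0,0,0,0,0,0],
    [10,0,0,0,0,0,0],
    [10,0,0,0,0,0,0]
  ]
}}

```text
time_s: 3.55
position: [0.4399, -0.0289, 0.0239]
tcp_rot: [[0.968, -0.25, 0.0], [-0.25, -0.968, -0.0], [0.0, 0.0, -1.0]]
force: [-0.1, -0.4, -0.8]
opening: 0.15
grasp_force: 0.0
```

{"op": "drive_tool", "data": {
  "steps": [
    [10,0,0,0,0,0,0],
    [10,0,0,0,0,0,0]
  ]
}}

```text
time_s: 3.75
position: [0.4397, -0.0289, 0.0237]
tcp_rot: [[0.968, -0.25, -0.0], [-0.25, -0.968, 0.0], [-0.0, -0.0, -1.0]]
force: [-0.1, 0.7, -1.1]
opening: 0.122
grasp_force: 0.0
```

```bash
python3 -c "
from h import *
print(read_state())
c=optics.capture('wrist'); cv2.imwrite('pics/w2.png',c['color'])"
```

```text
{'time_s': 3.75, 'joint_positions': array([-1.83451905e+01,  3.48717745e+01,  1.16095009e+02,  7.40768166e-04,
        2.90437257e+01,  8.61580009e+01]), 'qvel': array([ 0.08988512,  0.14648668, -0.09633667,  0.08613377,  0.09710859,
        0.03397119]), 'tau': array([ 3.69204325e-03, -3.50181699e+01, -5.09967774e+00,  2.03116320e-02,
       -7.28779309e-02, -1.08315695e-05]), 'position': array([ 0.43972241, -0.02886357,  0.02369997]), 'tcp_rot': array([[ 9.68130846e-01, -2.50444873e-01, -1.72124091e-04],
       [-2.50444866e-01, -9.68130862e-01,  6.36879773e-05],
       [-1.82588972e-04, -1.85507005e-05, -9.99999983e-01]]), 'force': array([-0.12668828,  0.68407957, -1.0916431 ]), 'moment': array([ 0.02977989, -0.01037069,  0.03074957]), 'grasp_force': 0.0, 'opening': 0.12161149449815077}
```

View pics/w2.png

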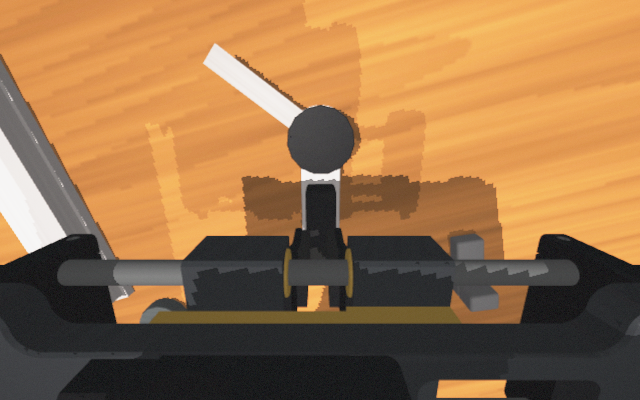

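The gauge's rib runs rows 185-278 with the fingers about (300..343, 230..300), but the opening reads below the 20 mm rib width; I'll look closer.

Run:
```python
from h import *
c=optics.capture('wrist'); cv2.imwrite('pics/w3.png',cv2.resize(c['color'][160:320,220:420],(800,640)[:1]+(600,),interpolation=cv2.INTER_CUBIC))
z=c["range_z"]; W=cloud(c); s=read_state(); T=(W-s["position"])@s["tcp_rot"]
for v in range(180,310,10): print(v,[tuple((T[v,u]*1000).round().astype(int)) if z[v,u]>0 else 0 for u in (298,306,320,334,342)])
c=optics.capture("side"); cv2.imwrite('pics/s3.png',cv2.resize(c["color"][140:280,250:430],(800,600),interpolation=cv2.INTER_CUBIC))
```

```text
180 [(np.int64(29), np.int64(-15), np.int64(24)), (np.int64(33), np.int64(-8), np.int64(4)), (np.int64(33), np.int64(2), np.int64(3)), (np.int64(33), np.int64(12), np.int64(5)), (np.int64(29), np.int64(19), np.int64(23))]
190 [(np.int64(21), np.int64(-15), np.int64(24)), (np.int64(30), np.int64(-7), np.int64(-15)), (np.int64(31), np.int64(2), np.int64(-16)), (np.int64(30), np.int64(11), np.int64(-13)), (np.int64(21), np.int64(20), np.int64(25))]
200 [(np.int64(13), np.int64(-16), np.int64(24)), (np.int64(25), np.int64(-7), np.int64(-19)), (np.int64(25), np.int64(2), np.int64(-20)), (np.int64(25), np.int64(11), np.int64(-19)), (np.int64(13), np.int64(20), np.int64(23))]
210 [(np.int64(4), np.int64(-16), np.int64(25)), (np.int64(18), np.int64(-7), np.int64(-18)), (np.int64(18), np.int64(2), np.int64(-19)), (np.int64(18), np.int64(11), np.int64(-20)), (np.int64(4), np.int64(20), np.int64(25))]
220 [(np.int64(-5), np.int64(-16), np.int64(24)), (np.int64(11), np.int64(-7), np.int64(-19)), (np.int64(11), np.int64(2), np.int64(-19)), (np.int64(11), np.int64(11), np.int64(-20)), (np.int64(-4
[... 1162 characters left out ...]
.int64(-115))]
280 [(np.int64(28), np.int64(-6), np.int64(-117)), (np.int64(27), np.int64(-3), np.int64(-116)), (np.int64(27), np.int64(1), np.int64(-116)), (np.int64(27), np.int64(5), np.int64(-117)), (np.int64(27), np.int64(8), np.int64(-116))]
290 [(np.int64(-1), np.int64(-9), np.int64(-79)), (np.int64(-2), np.int64(-5), np.int64(-78)), (np.int64(-71), np.int64(2), np.int64(24)), (np.int64(-1), np.int64(8), np.int64(-79)), (np.int64(8), np.int64(10), np.int64(-93))]
300 [(np.int64(-7), np.int64(-9), np.int64(-78)), (np.int64(-7), np.int64(-5), np.int64(-78)), (np.int64(-81), np.int64(2), np.int64(24)), (np.int64(-7), np.int64(8), np.int64(-79)), (np.int64(5), np.int64(10), np.int64(-95))]
```

View pics/w3.png

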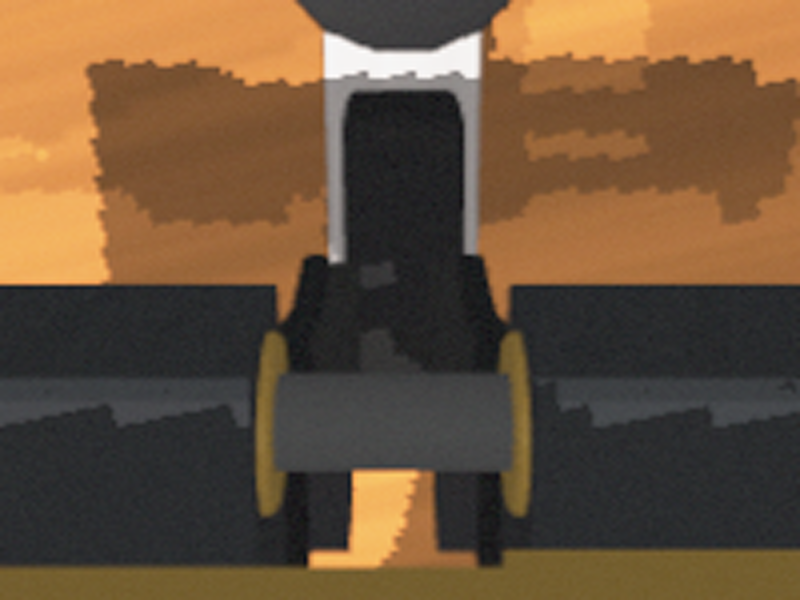

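The fingers straddle the rib at (325..480, 260..350) in the crop, yet no grip force is read; I'll command full closure.

{"op": "drive_tool", "data": {
  "steps": [
    [0,0,0,0,0,0,0],
    [0,0,0,0,0,0,0],
    [0,0,0,0,0,0,0],
    [0,0,0,0,0,0,0]
  ]
}}

```text
time_s: 4.3
position: [0.4398, -0.0289, 0.0238]
tcp_rot: [[0.968, -0.251, 0.0], [-0.251, -0.968, 0.0], [0.0, -0.0, -1.0]]
force: [0.6, -1.5, 0.1]
opening: 0.006
grasp_force: 0.0
```

Run:
```python
from h import *
c=optics.capture('wrist'); 
z=c["range_z"]; W=cloud(c); s=read_state(); T=(W-s["position"])@s["tcp_rot"]
m=(z>0)&(T[...,2]<-21)&(T[...,2]>-60)&(abs(T[...,1])<.04)
for zz in(-25,-30,-40,-50):
    P=T[(abs(T[...,2]*1000-zz)<3)&(abs(T[...,1])<.04)&(abs(T[...,0])<.03)]*1000; 
    print(zz,len(P),sorted(set(P[:,1].round().astype(int).tolist())))
P=T[(abs(T[...,2]*1000+19)<3)&(abs(T[...,1])<.03)&(T[...,0]>.012)&(T[...,0]<.03)]*1000
print("rib y",P[:,1].min(),P[:,1].max()); print(s["opening"],s["grasp_force"])
```

```text
-25 1 [-4]
-30 80 [-9, -8, -7, -6, -5, -4, -3, -2, -1, 0, 1, 2, 3, 4, 5, 6, 7, 8, 9]
-40 124 [-9, -8, -7, -6, -5, -4, -3, -2, -1, 0, 1, 2, 3, 4, 5, 6, 7, 8, 9]
-50 146 [-7, -6, -5, -4, -3, -2, -1, 0, 1, 2, 3, 4, 5, 6, 7, 8]
rib y -8.096684933342758 11.735405923781823
0.005525179065226883 0.0
```

Run:
```python
from h import *
print({k:getattr(bot,k) for k in dir(bot) if k[0]!='_'})
c=optics.capture('wrist'); z=c["range_z"]; W=cloud(c); s=read_state(); T=((W-s["position"])@s["tcp_rot"]*1000)
for v in range(214,258,4): print(v,[tuple(T[v,u].round().astype(int).tolist()) for u in (310,314,320,326,330)])
cv2.imwrite('pics/w4.png',cv2.resize(c['color'][160:320,220:420],(800,600),interpolation=cv2.INTER_CUBIC))
```

```text
{'PlanningError': <class 'rig.PlanningError'>, 'hold_point_z': 0.0187}
214 [(16, -5, -20), (15, -2, -19), (16, 2, -20), (15, 6, -20), (15, 8, -19)]
218 [(13, -5, -20), (13, -2, -20), (12, 2, -18), (13, 6, -20), (13, 8, -20)]
222 [(10, -5, -20), (10, -2, -20), (10, 2, -19), (10, 6, -20), (10, 8, -20)]
226 [(8, -5, -20), (7, -2, -19), (7, 2, -20), (7, 6, -20), (7, 8, -20)]
230 [(8, -4, -30), (8, -2, -28), (8, 2, -29), (10, 5, -33), (9, 8, -32)]
234 [(8, -4, -36), (8, -2, -35), (8, 2, -36), (9, 5, -39), (10, 8, -40)]
238 [(8, -4, -41), (8, -2, -42), (8, 2, -41), (8, 5, -42), (9, 7, -44)]
242 [(8, -4, -48), (9, -2, -48), (8, 2, -48), (8, 5, -47), (10, 7, -50)]
246 [(8, -4, -52), (8, -2, -52), (8, 2, -52), (8, 5, -51), (10, 7, -56)]
250 [(8, -4, -56), (8, -2, -58), (8, 2, -57), (8, 5, -57), (10, 7, -60)]
254 [(8, -4, -61), (8, -2, -62), (8, 2, -61), (8, 5, -62), (32, 4, -108)]
```

View pics/w4.png

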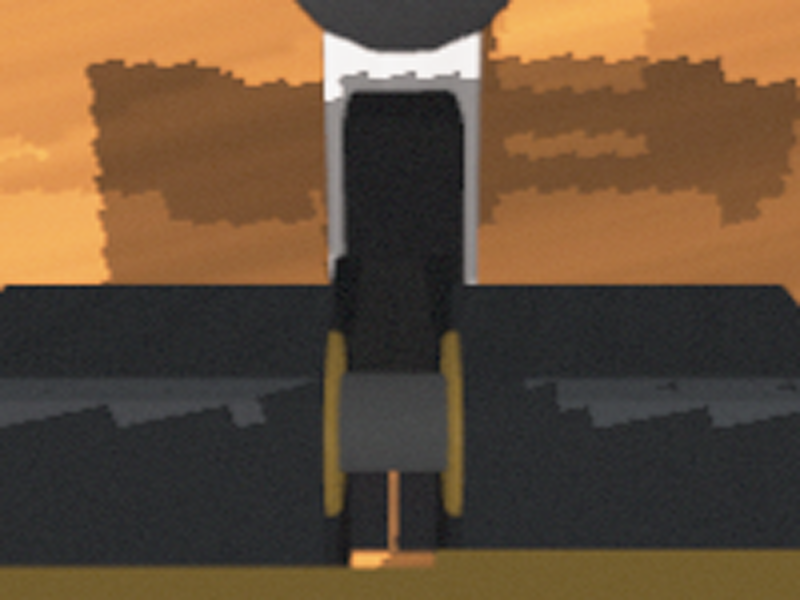

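Shown: the fingers shut above the rib (tips about 25 mm above the reported TCP), so no grip was made and nothing moved. I open and go lower.

{"op": "drive_tool", "data": {
  "steps": [
    [45,0,0.015,0,0,0,0],
    [45,0,0.015,0,0,0,0],
    [45,0,0.015,0,0,0,0],
    [45,0,0.015,0,0,0,0],
    [45,0,0.015,0.04,0,0,0],
    [45,0,0.015,0.1,0,0,0],
    [45,0,0.015,0.16,0,0,0],
    [45,0,0.015,0.16,0,0,0]
  ]
}}

```text
time_s: 5.2
position: [0.4385, -0.0304, 0.0034]
tcp_rot: [[0.968, -0.251, -0.002], [-0.251, -0.968, 0.001], [-0.002, -0.0, -1.0]]
force: [0.8, -0.8, -0.3]
opening: 0.506
grasp_force: 0.0
```

{"op": "drive_tool", "data": {
  "steps": [
    [10,0,0,0,0,0,0],
    [10,0,0,0,0,0,0],
    [10,0,0,0,0,0,0],
    [10,0,0,0,0,0,0],
    [10,0,0,0,0,0,0]
  ]
}}

```text
time_s: 5.7
position: [0.4395, -0.0307, 0.0047]
tcp_rot: [[0.968, -0.25, 0.0], [-0.25, -0.968, -0.0], [0.001, 0.0, -1.0]]
force: [-0.1, -0.5, 0.4]
opening: 0.223
grasp_force: 30.0
```

Run:
```python
from h import *
c=optics.capture('wrist'); z=c["range_z"]; W=cloud(c); s=read_state(); T=((W-s["position"])@s["tcp_rot"]*1000)
for v in range(218,258,4): print(v,[tuple(T[v,u].round().astype(int).tolist()) for u in (298,304,308,320,332,336,342)])
print(s["force"],s["opening"],s["grasp_force"],s["position"])
```

```text
218 [(11, -13, -15), (20, -8, -39), (20, -5, -40), (20, 2, -39), (20, 9, -39), (11, 13, -14), (4, 18, 5)]
222 [(8, -13, -15), (17, -8, -38), (18, -5, -40), (17, 2, -38), (17, 9, -38), (8, 13, -15), (1, 19, 5)]
226 [(5, -13, -15), (14, -8, -38), (15, -5, -39), (14, 2, -38), (15, 9, -39), (6, 13, -15), (-3, 19, 6)]
230 [(8, -12, -29), (12, -8, -39), (12, -5, -39), (12, 2, -38), (12, 9, -39), (8, 12, -29), (10, 15, -33)]
234 [(8, -12, -35), (10, -8, -39), (10, -5, -39), (9, 2, -38), (9, 9, -38), (8, 11, -35), (9, 15, -38)]
238 [(-9223372036854775808, -9223372036854775808, -9223372036854775808), (7, -8, -39), (7, -5, -39), (7, 2, -39), (7, 9, -38), (8, 11, -42), (8, 14, -41)]
242 [(8, -11, -47), (4, -8, -38), (5, -5, -40), (5, 2, -39), (4, 9, -38), (8, 11, -48), (8, 14, -47)]
246 [(8, -10, -52), (2, -8, -39), (-9223372036854775808, -9223372036854775808, -9223372036854775808), (2, 2, -39), (1, 9, -37), (8, 10, -52), (8, 14, -51)]
250 [(8, -10, -56), (-1, -8, -38), (-1, -6, -38), (-1, 2, -38), (-1, 9, -38), (7, 10, -54), (9, 13, -58)]
254 [(5, -10, -55), (-4, -8, -38), (-3, -6, -39), (-3, 2, -39), (-3, 9, -39), (4, 10, -54), (8, 13, -61)]
[ 0.44979959 -0.21421224  0.99350579] 0.22714550370328124 29.990239441394806 [ 0.43947005 -0.03070231  0.00474013]<stdin>:3: RuntimeWarning: invalid value encountered in cast
```

Gripped (19.6 mm, 30 N). Lift and carry towards the master jig.

{"op": "drive_tool", "data": {
  "steps": [
    [10,0,0,-0.15,0,0,0],
    [10,0,0,-0.45,0,0,0],
    [10,0,0.1,-0.8,0,0,0],
    [10,0.1,0.4,-0.8,0,0,-0.04],
    [10,0.3,0.7,-0.8,0,0,-0.1],
    [10,0.5,1,-0.8,0,0,-0.15],
    [10,0.5,1,-0.8,0,0,-0.2],
    [10,0.5,1,-0.8,0,0,-0.2]
  ]
}}

```text
time_s: 6.55
position: [0.4664, -0.1624, 0.0998]
tcp_rot: [[0.999, 0.044, -0.002], [0.044, -0.999, 0.002], [-0.002, -0.002, -1.0]]
force: [-0.4, 0.6, -5.2]
opening: 0.222
grasp_force: 30.0
```

```bash
python3 -c "
from h import *
plan(.4965,-.3052,.1,.0525);s=read_state();print(s['opening'],s['grasp_force'])"
```

```text
pos [ 0.4664 -0.1624  0.0998] shift [ 0.198  1.2   -0.004] turn -0.005 tilt turn [-0.0011  0.0015  0.    ] F [-0.4  0.6 -5.2] t 6.55
0.22249022104037733 29.95916336774826
```

{"op": "drive_tool", "data": {
  "steps": [
    [10,0.05,0.35,0,0,0,-0.005],
    [10,0.1,0.7,0,0,0,-0.005],
    [10,0.15,1,0,0,0,-0.005],
    [10,0.15,1,0,0,0,-0.005],
    [10,0.15,1,0,0,0,-0.005]
  ]
}}

```text
time_s: 7.05
position: [0.4894, -0.2795, 0.0994]
tcp_rot: [[0.999, 0.052, -0.003], [0.052, -0.999, 0.003], [-0.003, -0.003, -1.0]]
force: [-1.2, 0.8, -5.4]
opening: 0.224
grasp_force: 30.0
```

Run:
```python
from h import *
c=optics.capture('wrist'); np.save("w5.npy",c,allow_pickle=True); cv2.imwrite('pics/w5.png',c['color']); s=read_state(); print(s["position"],s["tcp_rot"][:,0])
W=cloud(c)
# gauge in tool frame
T=(W-s["position"])@s["tcp_rot"]; 
l=T[(T[...,2]<-.043)&(T[...,2]>-.06)&(T[...,0]>.035)&(abs(T[...,1])<.03)]; print("lock",rect(l),np.median(l[:,2]))
b=T[(T[...,2]<-.016)&(T[...,2]>-.03)&(T[...,1]<-.03)&(T[...,1]>-.09)&(T[...,0]>.06)]; print("blade",len(b),rect(b))
m=box(W,[.55,-.34,.036],[.70,-.18,.05]); print("master",len(m),rect(m),np.median(m[:,2]))
f=box(W,[.40,-.40,.019],[.68,-.25,.029]); print("fence",len(f)); np.save("f.npy",f)
```

```text
[ 0.48892498 -0.27834124  0.09932148] [ 0.99854886  0.05370737 -0.00396118]
lock (array([0.05868572, 0.002724  ]), array([35.79861069, 26.65563202]), np.float32(1.1345946)) -0.04348181087329618
blade 0 (array([0., 0.]), array([0., 0.]), np.float32(0.0))
master 1871 (array([ 0.64523621, -0.23677211]), array([72.15724182, 14.64844418]), np.float32(1.531938)) 0.0417143776760423
fence 3826
```

View pics/w5.png

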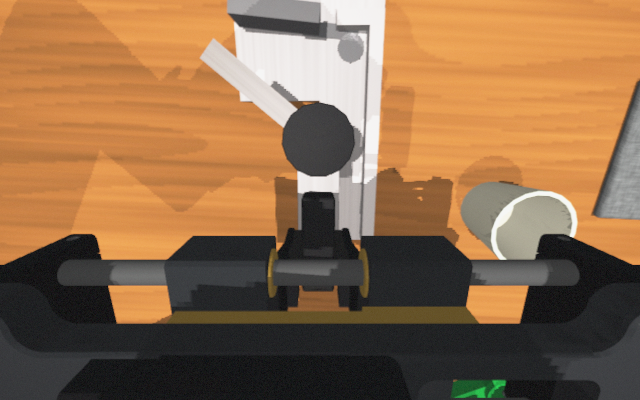

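The view shows the held gauge (lock (318,138)), with fence strip at columns 362-378, end stop near (345,30), master at (275,18). I'll check for droop of the gauge and get the precise corner.

Run:
```python
from h import *
c=np.load("w5.npy",allow_pickle=True).item(); W=cloud(c); s=read_state(); T=(W-s["position"])@s["tcp_rot"]; 
def plane(P):
    A=np.c_[P[:,:2],np.ones(len(P))]; k=np.linalg.lstsq(A,P[:,2],rcond=None)[0]; return k
yy,xx=np.mgrid[:400,:640]
lk=T[((xx-318)**2+(yy-138)**2<28**2)]; print("lock plane",plane(lk),lk.mean(0)*1000)
lk=T[((xx-318)**2+(yy-138)**2<45**2)&(T[...,2]<-.03)&(T[...,2]>-.06)]; print("lock c",len(lk),rect(lk))
rb=T[(xx>308)&(xx<330)&(yy>198)&(yy<228)]; print("rib plane",plane(rb),rb.mean(0)*1000)
b=T[(yy<125)&(T[...,2]<.0)&(T[...,2]>-.04)&(xx<300)&(xx>190)]; print("blade",len(b),rect(b),b[:,2].mean())
# jig frame, yaw .0525
a=.0525; J=np.array([[np.cos(a),np.sin(a)],[-np.sin(a),np.cos(a)]])
m=(W[...,2]>.019)&(W[...,2]<.029)&(yy<240)&(xx>300)&(xx<420); P=W[m]; Q=P[:,:2]@J.T
h=np.histogram(Q[:,1],bins=np.arange(-.40,-.27,.002)); print([(round(float(e),3),int(n)) for n,e in zip(*h) if n>20])
fe=(xx>340)&m; F=W[fe&(yy>60)&(yy<225)][:,:2]
# edges by column per row: left & right
L=[];Rr=[]
for v in range(60,225,4):
    u=np.where(m[v]&(xx[v]>355))[0]
    if len(u)>5: L.append(W[v,u.min(),:2]);Rr.append(W[v,u.max(),:2])
for n,E in(("in",np.array(L)),("out",np.array(Rr))):
    k=np.polyfit(E[:,0],E[:,1],1); print(n,len(E),"yaw",np.arctan(k[0]),"Jy",np.median((E@J.T)[:,1]))
st=m&(yy<60); S=W[st][:,:2]@J.T; print("stop Jx",np.percentile(S[:,0],[1,5,50,95]),"Jy",np.percentile(S[:,1],[1,99]))
print("master in J", J@rect(box(W,[.55,-.34,.036],[.70,-.18,.05]))[0])
```

```text
** On entry to DLASCL parameter number  4 had an illegal value
 ** On entry to DLASCL parameter number  4 had an illegal valueTraceback (most recent call last):
  File "<stdin>", line 6, in <module>
  File "<stdin>", line 4, in plane
    x, resids, rank, s = _umath_linalg.lstsq(a, b, rcond,
                         ~~~~~~~~~~~~~~~~~~~^^^^^^^^^^^^^
                                             signature=signature)
                                             ^^^^^^^^^^^^^^^^^^^^
    raise LinAlgError("SVD did not converge in Linear Least Squares")
numpy.linalg.LinAlgError: SVD did not converge in Linear Least Squares
```

```bash
cat > a.py <<'E'
from h import *
c=np.load("w5.npy",allow_pickle=True).item(); W=cloud(c); s=read_state(); T=(W-s["position"])@s["tcp_rot"]; 
def plane(P):
    P=P[np.isfinite(P[:,2])]; A=np.c_[P[:,:2],np.ones(len(P))]; return np.linalg.lstsq(A,P[:,2],rcond=None)[0], P.mean(0)*1000
yy,xx=np.mgrid[:400,:640]
print("lock plane",plane(T[((xx-318)**2+(yy-138)**2<28**2)]))
lk=T[((xx-318)**2+(yy-138)**2<45**2)&(T[...,2]<-.03)&(T[...,2]>-.06)]; print("lock c",len(lk),rect(lk))
print("rib plane",plane(T[(xx>308)&(xx<330)&(yy>198)&(yy<228)]))
b=T[(yy<125)&(T[...,2]<.0)&(T[...,2]>-.04)&(xx<285)&(xx>190)]; print("blade",len(b),rect(b),b[:,2].mean())
a=.0525; J=np.array([[np.cos(a),np.sin(a)],[-np.sin(a),np.cos(a)]])
m=(W[...,2]>.019)&(W[...,2]<.029)&(yy<240)&(xx>300)&(xx<420)
L=[];Rr=[]
for v in range(60,225,4):
    u=np.where(m[v]&(xx[v]>355))[0]
    if len(u)>5: L.append(W[v,u.min(),:2]);Rr.append(W[v,u.max(),:2])
for n,E in(("in",np.array(L)),("out",np.array(Rr))):
    k=np.polyfit(E[:,0],E[:,1],1); print(n,len(E),"yaw",np.arctan(k[0]),"Jy",np.median((E@J.T)[:,1]))
st=m&(yy<60); S=W[st][:,:2]@J.T; S=S[S[:,1]>-.335+.0]; print("stop Jx",np.percentile(S[:,0],[1,5,50,95]),"Jy",np.percentile(S[:,1],[1,99]))
print("master in J", J@rect(box(W,[.55,-.34,.036],[.70,-.18,.05]))[0])
E
python3 a.py
```

```text
lock plane (array([ 0.10303818, -0.00122836, -0.04854159]), array([ 65.31370588,   1.37141737, -41.81346507]))
lock c 4216 (array([0.06408861, 0.00105023]), array([38.28055573, 38.10708618]), np.float32(1.1681528))
rib plane (array([ 0.10976952,  0.00431152, -0.03849391]), array([ 21.94004739,   1.86686547, -36.07750763]))
blade 2420 (array([ 0.09570549, -0.04051984]), array([14.01935482, 62.36283875]), np.float32(-0.8835807)) -0.011988401916966226
in 42 yaw 0.059051685076600885 Jy -0.349161336018343
out 42 yaw 0.05782657055320542 Jy -0.36071422384290697
stop Jx [0.62163902 0.6219795  0.62973107 0.63677737] Jy [-0.33485677 -0.29091625]
master in J [ 0.63192237 -0.27030523]
```

Lock is up; the gauge droops about 0.1 rad in the grip and will level out on the plate. The inside corner is near (0.639, -0.316). I'll set it down about 70 mm short and 6 mm off the fence.

```bash
python3 -c "
from h import *
plan(.4923,-.3026,.03,.056)"
```

```text
pos [ 0.4889 -0.2783  0.0993] shift [0.02  0.206 0.577] turn -0.002 tilt turn [-0.0028  0.0026  0.    ] F [-0.2  0.2 -4.9] t 7.1
```

{"op": "drive_tool", "data": {
  "steps": [
    [10,0.02,0.19,0.1,0,0,-0.001],
    [10,0.02,0.19,0.3,0,0,-0.001],
    [10,0.02,0.19,0.5,0,0,-0.001],
    [10,0.02,0.19,0.57,0,0,-0.001],
    [10,0.02,0.19,0.57,0,0,-0.001]
  ]
}}

```text
time_s: 7.6
position: [0.4929, -0.3007, 0.0306]
tcp_rot: [[0.998, 0.057, -0.004], [0.057, -0.998, 0.004], [-0.004, -0.004, -1.0]]
force: [0.3, 0.1, -5.4]
opening: 0.225
grasp_force: 30.0
```

```bash
python3 -c "
from h import *
plan(.4923,-.3026,.0127,.056)"
```

```text
pos [ 0.4929 -0.3007  0.0306] shift [-0.006  0.017  0.149] turn 0.001 tilt turn [-0.0028  0.0027  0.    ] F [ 0.3  0.1 -5.4] t 7.6
```

{"op": "drive_tool", "data": {
  "steps": [
    [10,-0.005,0.015,0.05,-0.003,0.003,0],
    [10,-0.005,0.015,0.09,-0.003,0.003,0],
    [10,-0.005,0.015,0.12,-0.003,0.003,0],
    [10,-0.005,0.015,0.14,-0.003,0.003,0],
    [10,-0.005,0.015,0.15,-0.003,0.003,0],
    [10,-0.005,0.015,0.15,-0.003,0.003,0]
  ]
}}

```text
time_s: 8.2
position: [0.494, -0.3057, 0.0147]
tcp_rot: [[0.998, 0.056, 0.005], [0.056, -0.998, -0.005], [0.005, 0.005, -1.0]]
force: [-3.9, -0.2, 1.6]
opening: 0.228
grasp_force: 30.0
```

```bash
cat > b.py <<'E'
import sys
from h import *
c=optics.capture('wrist'); W=cloud(c); s=read_state(); T=(W-s["position"])@s["tcp_rot"]
yy,xx=np.mgrid[:400,:640]
def plane(P):
    P=P[np.isfinite(P[:,2])]; A=np.c_[P[:,:2],np.ones(len(P))]; return np.linalg.lstsq(A,P[:,2],rcond=None)[0].round(4)
P=box(T,[.035,-.03,-.06],[.09,.03,-.043]); z=np.median(P[:,2]); C,wh,_=rect(P); C3=s["position"]+s["tcp_rot"]@[*C,z]
print("lock tool",C.round(4),wh.round(1),z.round(4),"world",C3.round(4),"plane",plane(P))
r=box(T,[.012,-.013,-.046],[.034,.015,-.033]); print("rib plane",plane(r),r[:,2].mean())
ry=s["position"]+r.mean(0)@s["tcp_rot"].T; d=C3-ry; print("gauge yaw from tool",np.arctan2(-(C[1]-r.mean(0)[1]),C[0]-r.mean(0)[0]).round(3))
b=box(T,[.045,-.095,-.027],[.16,-.03,-.018]); 
if len(b)>50: _,w,A=rect(b); v=np.array([np.cos(A),np.sin(A)]); v=v if v[1]<0 else -v; print("blade lean from tool (ccw+)",-np.arctan2(v[0],-v[1]).round(4),w.round(1),len(b))
h=float(sys.argv[1]) if len(sys.argv)>1 else -.18
m=box(W,C3+[0,.02,-.029],C3+[.13,.12,-.0]); m=m[(m[:,2]>.037)&(m[:,2]<.047)]
if len(m)>50: _,w,A=rect(m); A=A%np.pi; print("plate yaw",(A-np.pi/2).round(4),w.round(1),"tool yaw",np.arctan2(*s["tcp_rot"][1::-1,0]).round(4))
np.save("last.npy",c,allow_pickle=True)
print("F",s["force"].round(1),"M",s["moment"].round(2),"pos",s["position"].round(4),"open",s["opening"],"t",s["time_s"])
E
python3 b.py
```

```text
lock tool [ 0.063  -0.0002] [38.2 38.3] -0.0466 world [ 0.5567 -0.3018  0.0616] plane [ 0.0281  0.0023 -0.0484]
rib plane [ 0.071   0.0058 -0.039 ] -0.03747478000376
gauge yaw from tool -0.0
blade lean from tool (ccw+) -0.6931 [14.1 51.2] 2098
F [-3.7 -1.5  1.5] M [-0.09  0.47 -0.09] pos [ 0.494  -0.3057  0.0147] open 0.2228601288748515 t 8.25
```

{"op": "drive_tool", "data": {
  "steps": [
    [10,0,0,0.02,0.001,-0.001,0],
    [10,0,0,0.03,0.001,-0.001,0],
    [26,0,0,0.03,0.001,-0.001,0],
    [26,0,0,0.03,0.001,-0.001,0],
    [26,0,0,0.03,0.001,-0.001,0]
  ]
}}

```text
time_s: 8.75
position: [0.4948, -0.3056, 0.0104]
tcp_rot: [[0.998, 0.056, 0.004], [0.056, -0.998, -0.003], [0.004, 0.004, -1.0]]
force: [0.1, 0.7, -0.4]
opening: 0.291
grasp_force: 0.0
```

```bash
python3 b.py
```

```text
lock tool [0.0623 0.0002] [37.9 38.3] -0.0509 world [ 0.5567 -0.302   0.0614] plane [ 0.0038  0.0038 -0.0511]
rib plane [ 0.1227  0.0011 -0.0432] -0.04051852034317662
gauge yaw from tool -0.001
blade lean from tool (ccw+) -0.6919 [14.1 51.6] 2313
F [-0.4  0.   1. ] M [ 0.03 -0.02 -0.01] pos [ 0.4946 -0.3054  0.0103] open 0.29698949529884855 t 8.8
```

Flat on the plate now, 4 mm off the fence, ~68 mm short. Regrip a bit lower and move to the fence.

{"op": "drive_tool", "data": {
  "steps": [
    [26,0,0,0.02,0,-0.002,0],
    [10,0,0,0.02,0,-0.002,0],
    [10,0,0,0.02,0,-0.002,0],
    [10,0,0,0.02,0,-0.002,0],
    [10,0,0.01,0.02,0,-0.002,0],
    [10,0,0.02,0.02,0,-0.002,0],
    [10,0,0.03,0.02,0,-0.002,0],
    [10,0,0.03,0.02,0,-0.002,0]
  ]
}}

```text
time_s: 9.6
position: [0.4939, -0.3089, 0.0079]
tcp_rot: [[0.998, 0.056, -0.001], [0.056, -0.998, -0.003], [-0.001, 0.002, -1.0]]
force: [-1.0, 0.4, -3.9]
opening: 0.225
grasp_force: 30.0
```

```bash
python3 b.py
```

```text
lock tool [ 0.0628 -0.0004] [38.  38.4] -0.0536 world [ 0.5567 -0.3048  0.0615] plane [ 0.0047 -0.0034 -0.0539]
rib plane [ 0.1659 -0.0053 -0.0467] -0.04294118332239903
gauge yaw from tool 0.002
blade lean from tool (ccw+) -0.6908 [14.1 51.2] 1389
F [ 0.1  0.8 -4.6] M [0.12 0.19 0.05] pos [ 0.4939 -0.3089  0.008 ] open 0.22918263741822364 t 9.65
```

{"op": "drive_tool", "data": {
  "steps": [
    [10,0,0.01,0.008,0,0,0],
    [10,0,0.02,0.008,0,0,0],
    [10,0,0.025,0.008,0,0,0]
  ]
}}

```text
time_s: 9.95
position: [0.494, -0.3105, 0.0076]
tcp_rot: [[0.998, 0.056, -0.001], [0.056, -0.998, -0.0], [-0.001, 0.0, -1.0]]
force: [0.8, 6.4, 4.2]
opening: 0.227
grasp_force: 30.0
```

```bash
python3 b.py
```

```text
lock tool [ 0.0629 -0.0004] [38.2 37.9] -0.0539 world [ 0.5568 -0.3066  0.0614] plane [-0.0001  0.0012 -0.0538]
rib plane [ 0.1756 -0.0077 -0.047 ] -0.042998993069504776
gauge yaw from tool -0.003
blade lean from tool (ccw+) -0.6884 [14.1 51.6] 653
F [-0.2  4.1  4.4] M [1.24 0.08 0.19] pos [ 0.494  -0.3105  0.0076] open 0.22792765189023842 t 10.0
```

Fence contact at about 5 N. Slide along the fence.

{"op": "drive_tool", "data": {
  "steps": [
    [10,0.06,0,0,0,0,0],
    [10,0.12,0,0,0,0,0],
    [10,0.18,0,0,0,0,0],
    [10,0.24,0,0,0,0,0],
    [10,0.3,0,0,0,0,0],
    [10,0.36,0,0,0,0,0],
    [10,0.42,0,0,0,0,0],
    [10,0.44,0,0,0,0,0]
  ]
}}

```text
time_s: 10.8
position: [0.5438, -0.3074, 0.0076]
tcp_rot: [[0.998, 0.057, -0.007], [0.057, -0.998, 0.001], [-0.007, -0.001, -1.0]]
force: [-9.3, 3.1, 8.6]
opening: 0.221
grasp_force: 30.0
```

```bash
python3 b.py
```

```text
lock tool [ 0.0621 -0.0005] [38.1 38.1] -0.0542 world [ 0.6064 -0.3034  0.0614] plane [-0.0043 -0.0004 -0.054 ]
rib plane [ 0.1921 -0.0013 -0.0474] -0.04309524569875173
gauge yaw from tool 0.003
blade lean from tool (ccw+) -0.8232 [47.6 71.3] 1125
plate yaw -0.0459 [72.8 20.8] tool yaw 0.0573
F [-7.6  2.   7.4] M [0.81 1.19 0.14] pos [ 0.5441 -0.3074  0.0076] open 0.22608592577028788 t 10.85
```

{"op": "drive_tool", "data": {
  "steps": [
    [10,0.03,0,-0.008,0,0,0],
    [10,0.06,0,-0.008,0,0,0],
    [10,0.09,0,-0.008,0,0,0],
    [10,0.12,0,-0.008,0,0,0],
    [10,0.12,0,-0.008,0,0,0]
  ]
}}

```text
time_s: 11.35
position: [0.5592, -0.3065, 0.0077]
tcp_rot: [[0.998, 0.057, -0.005], [0.057, -0.998, 0.0], [-0.005, -0.001, -1.0]]
force: [-4.9, 4.5, 2.0]
opening: 0.225
grasp_force: 30.0
```

```bash
python3 b.py
```

```text
lock tool [ 0.0625 -0.0005] [38.3 38.4] -0.054 world [ 0.6218 -0.3025  0.0614] plane [-0.0027 -0.0016 -0.0539]
rib plane [ 0.1719 -0.0154 -0.047 ] -0.043106249685125386
gauge yaw from tool 0.001
blade lean from tool (ccw+) -0.929 [47.7 63.7] 1120
plate yaw -0.0403 [73.  27.5] tool yaw 0.0565
F [-3.7  3.4  1.1] M [0.86 0.66 0.15] pos [ 0.5592 -0.3065  0.0077] open 0.22166396312705883 t 11.4
```

{"op": "drive_tool", "data": {
  "steps": [
    [10,0.01,0,0,0,0,0],
    [10,0.02,0,0,0,0,0],
    [10,0.03,0,0,0,0,0],
    [10,0.03,0,0,0,0,0]
  ]
}}

```text
time_s: 11.8
position: [0.5622, -0.3063, 0.0076]
tcp_rot: [[0.998, 0.057, -0.006], [0.057, -0.998, 0.001], [-0.006, -0.001, -1.0]]
force: [-5.4, 3.5, 2.2]
opening: 0.224
grasp_force: 30.0
```

{"op": "drive_tool", "data": {
  "steps": [
    [10,0.008,0,0,0,0,0],
    [10,0.016,0,0,0,0,0],
    [10,0.016,0,0,0,0,0]
  ]
}}

```text
time_s: 12.1
position: [0.564, -0.3062, 0.0076]
tcp_rot: [[0.998, 0.057, -0.006], [0.057, -0.998, 0.001], [-0.006, -0.001, -1.0]]
force: [-5.4, 3.1, 1.5]
opening: 0.226
grasp_force: 30.0
```

{"op": "drive_tool", "data": {
  "steps": [
    [10,0.008,0,0,0,0,0],
    [10,0.016,0,0,0,0,0],
    [10,0.016,0,0,0,0,0]
  ]
}}

```text
time_s: 12.4
position: [0.5659, -0.306, 0.0076]
tcp_rot: [[0.998, 0.057, -0.006], [0.057, -0.998, 0.001], [-0.006, -0.001, -1.0]]
force: [-5.0, 2.8, 2.3]
opening: 0.226
grasp_force: 30.0
```

```bash
python3 b.py
python3 - <<'E'
from h import *
c=np.load("last.npy",allow_pickle=True).item(); cv2.imwrite("pics/w6.png",cv2.resize(c["color"][0:240,160:480],(800,600),interpolation=cv2.INTER_CUBIC))
E
```

```text
lock tool [ 0.0624 -0.0004] [38.4 37.9] -0.0542 world [ 0.6285 -0.3022  0.0614] plane [-0.0059 -0.0018 -0.0538]
rib plane [ 0.1681 -0.0077 -0.0469] -0.043119229382815226
gauge yaw from tool -0.001
blade lean from tool (ccw+) -0.0983 [48.3 55.1] 942
plate yaw -0.0481 [72.7 18.7] tool yaw 0.0566
F [-6.   3.6  2.2] M [0.72 0.86 0.17] pos [ 0.5659 -0.306   0.0076] open 0.22573047342767374 t 12.45
```

View pics/w6.png

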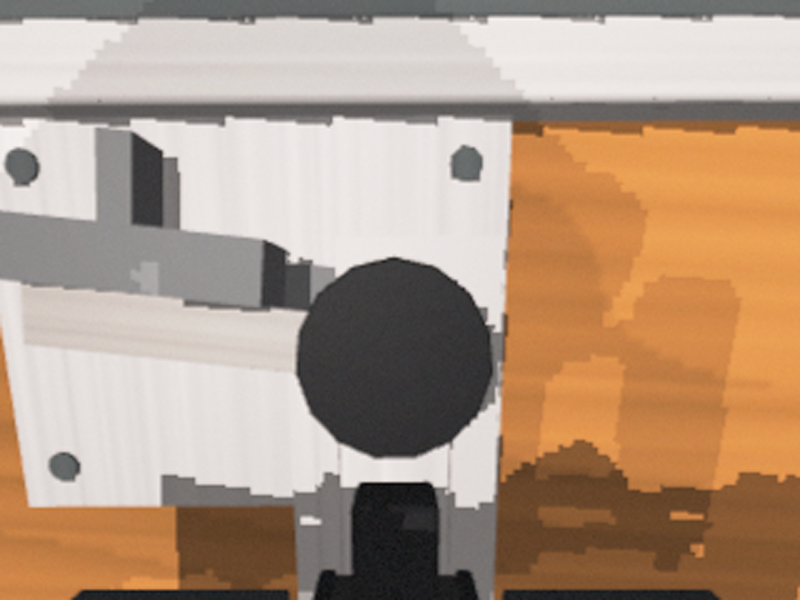

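The picture shows the blade (20-300, 290-350) already lying along the master's face (edge from (0,278) to (300,308)); the lock is at (395,357). It's nearly home; I push on gently until the end stop takes load.

{"op": "drive_tool", "data": {
  "steps": [
    [10,0.008,0,0,0,0,0],
    [10,0.016,0,0,0,0,0],
    [10,0.016,0,0,0,0,0]
  ]
}}

```text
time_s: 12.75
position: [0.566, -0.306, 0.0076]
tcp_rot: [[0.998, 0.057, -0.01], [0.057, -0.998, 0.001], [-0.01, -0.002, -1.0]]
force: [-10.4, 2.3, 4.1]
opening: 0.229
grasp_force: 30.0
```

{"op": "drive_tool", "data": {
  "steps": [
    [10,0.008,0,0,0,0,0],
    [10,0.016,0,0,0,0,0],
    [10,0.016,0,0,0,0,0]
  ]
}}

```text
time_s: 13.05
position: [0.5659, -0.306, 0.0076]
tcp_rot: [[0.998, 0.058, -0.013], [0.058, -0.998, 0.002], [-0.013, -0.002, -1.0]]
force: [-14.0, 1.5, 5.8]
opening: 0.226
grasp_force: 30.0
```

{"op": "drive_tool", "data": {
  "steps": [
    [10,-0.01,0.01,0,0,0,0],
    [10,-0.015,0.02,0,0,0,0],
    [10,-0.015,0.02,0,0,0,0]
  ]
}}

```text
time_s: 13.35
position: [0.566, -0.306, 0.0077]
tcp_rot: [[0.998, 0.056, -0.01], [0.056, -0.998, 0.005], [-0.01, -0.006, -1.0]]
force: [-7.9, 7.2, 5.5]
opening: 0.227
grasp_force: 30.0
```

```bash
python3 b.py
```

```text
lock tool [ 0.0626 -0.0003] [38.1 38.3] -0.0544 world [ 0.6291 -0.3024  0.0614] plane [-0.0081 -0.0039 -0.0539]
rib plane [ 0.18   -0.0098 -0.0472] -0.04317111380540848
gauge yaw from tool -0.003
blade lean from tool (ccw+) -0.11 [48.3 55.5] 901
plate yaw -0.0507 [72.8 20.4] tool yaw 0.0566
F [-8.9  6.6  6.2] M [1.32 1.33 0.09] pos [ 0.566  -0.3059  0.0077] open 0.22537968883016 t 13.4
```

Home in the corner (end stop and fence both loaded). Release, lift, shut the fingers and go above the lock.

{"op": "drive_tool", "data": {
  "steps": [
    [36,0,0,0,0,0,0],
    [36,0,0,0,0,0,0],
    [36,0,0,0,0,0,0],
    [40,0,0,-0.1,0,0,0],
    [40,0,0,-0.3,0,0,0],
    [0,0,0,-0.6,0,0,0],
    [0,0.25,0,-0.6,0,0,0],
    [0,0.5,0,-0.6,0,0,0]
  ]
}}

```text
time_s: 14.2
position: [0.6332, -0.3085, 0.0839]
tcp_rot: [[0.999, 0.054, 0.005], [0.054, -0.999, -0.007], [0.005, 0.007, -1.0]]
force: [0.2, 0.3, -0.4]
opening: 0.266
grasp_force: 0.0
```

Run:
```python
from h import *
plan(.6284,-.3022,.045,.0566)
c=optics.capture("wrist"); W=cloud(c)
P=box(W,[.58,-.35,.05],[.67,-.25,.07]); s=read_state(); T=(W-s["position"])@s["tcp_rot"]
print("lock?",len(P),rect(P) if len(P) else 0)
b=box(W,[.60,-.295,.03],[.66,-.20,.040]); print(len(b),rect(b))
m=box(W,[.60,-.28,.0405],[.68,-.19,.045]); print(len(m),rect(m))
np.save("last.npy",c,allow_pickle=True)
```

```text
pos [ 0.6332 -0.3085  0.0839] shift [-0.039 -0.057  0.324] turn -0.002 tilt turn [ 0.0048 -0.0032  0.    ] F [ 0.2  0.3 -0.4] t 14.2
lock? 1880 (array([ 0.61816791, -0.3025202 ]), array([60.38259125, 38.60449219]), np.float32(0.051504362))
1320 (array([ 0.64174231, -0.24747433]), array([94.78672028, 35.88203812]), np.float32(1.5289444))
1352 (array([ 0.64574542, -0.23653085]), array([72.51911926, 14.62088108]), np.float32(1.525541))
```

{"op": "drive_tool", "data": {
  "steps": [
    [0,-0.04,-0.055,0,0.004,-0.003,0],
    [0,-0.04,-0.055,0,0.004,-0.003,0],
    [0,-0.04,-0.055,0.1,0.004,-0.003,0],
    [0,-0.04,-0.055,0.2,0.004,-0.003,0],
    [0,-0.04,-0.055,0.3,0.004,-0.003,0],
    [0,-0.04,-0.055,0.3,0.004,-0.003,0]
  ]
}}

```text
time_s: 14.85
position: [0.6236, -0.2992, 0.0409]
tcp_rot: [[0.998, 0.055, -0.01], [0.055, -0.998, 0.006], [-0.009, -0.007, -1.0]]
force: [-1.1, 1.0, -0.2]
opening: 0.002
grasp_force: 0.0
```

```bash
python3 -c "
from h import *
plan(.6285,-.3023,.035,.0566)"
```

```text
pos [ 0.6236 -0.2992  0.0409] shift [0.04  0.028 0.048] turn -0.001 tilt turn [-0.0045  0.0062  0.    ] F [-1.1  1.  -0.2] t 14.85
```

{"op": "drive_tool", "data": {
  "steps": [
    [0,0.035,0.025,-0.03,-0.0045,0.006,0],
    [0,0.035,0.025,-0.03,-0.0045,0.006,0],
    [0,0.035,0.025,-0.03,-0.0045,0.006,0],
    [0,0.035,0.025,-0.03,-0.0045,0.006,0]
  ]
}}

```text
time_s: 15.25
position: [0.6306, -0.3033, 0.0484]
tcp_rot: [[0.998, 0.056, 0.006], [0.056, -0.998, -0.004], [0.005, 0.004, -1.0]]
force: [-0.6, 0.8, -0.2]
opening: 0.012
grasp_force: 0.0
```

Run:
```python
from h import *
plan(.6285,-.3023,.035,.0566)
c=optics.capture("wrist"); W=cloud(c); s=read_state(); T=(W-s["position"])@s["tcp_rot"]
P=T[(W[...,2]>.057)&(W[...,2]<.065)&(np.linalg.norm(W[...,:2]-[.6285,-.3023],axis=-1)<.03)]; print(len(P),P.min(0),P.max(0),np.median(P[:,2]))
F=T[(abs(T[...,0])<.015)&(abs(T[...,1])<.015)&(T[...,2]>-.06)]; print("finger lowest",np.sort(F[:,2])[-40::6])
```

```text
pos [ 0.6306 -0.3033  0.0484] shift [-0.018 -0.01   0.111] turn -0.0 tilt turn [ 0.0029 -0.0036  0.    ] F [-0.6  0.8 -0.2] t 15.25
1097 [-0.00261676 -0.01983936 -0.01525983] [ 0.01810635  0.01747143 -0.00865314] -0.013086337176600559
finger lowest [0.01469861 0.01612505 0.01838317 0.024546   0.02481305 0.02504543
 0.02572245]
```

{"op": "drive_tool", "data": {
  "steps": [
    [0,-0.016,-0.01,0.03,0.0015,-0.002,0],
    [0,-0.016,-0.01,0.06,0.0015,-0.002,0],
    [0,-0.016,-0.01,0.07,0.0015,-0.002,0],
    [0,-0.016,-0.01,0.08,0.0015,-0.002,0],
    [0,-0.016,-0.01,0.08,0.0015,-0.002,0],
    [0,-0.016,-0.01,0.08,0.0015,-0.002,0]
  ]
}}

```text
time_s: 15.9
position: [0.6284, -0.3021, 0.0381]
tcp_rot: [[0.998, 0.056, 0.002], [0.056, -0.998, -0.001], [0.002, 0.002, -1.0]]
force: [-0.1, -0.7, -0.1]
opening: 0.009
grasp_force: 0.0
```

```bash
python3 -c "
from h import *
plan(.6285,-.3023,.035,.0566)"
```

```text
pos [ 0.6284 -0.3021  0.0381] shift [0.001 0.002 0.026] turn -0.001 tilt turn [ 0.001  -0.0011  0.    ] F [-0.1 -0.7 -0.1] t 15.9
```

{"op": "drive_tool", "data": {
  "steps": [
    [0,0,0,0.015,0,0,0],
    [0,0,0,0.03,0,0,0],
    [0,0,0,0.045,0,0,0],
    [0,0,0,0.055,0,0,0],
    [0,0,0,0.055,0,0,0]
  ]
}}

```text
time_s: 16.4
position: [0.6284, -0.302, 0.0315]
tcp_rot: [[0.998, 0.056, 0.002], [0.056, -0.998, -0.001], [0.002, 0.001, -1.0]]
force: [0.5, -0.2, 0.6]
opening: 0.003
grasp_force: 0.5
```

{"op": "drive_tool", "data": {
  "steps": [
    [0,0,0,0.01,0,0,0],
    [0,0,0,0.02,0,0,0],
    [0,0,0,0.03,0,0,0],
    [0,0,0,0.03,0,0,0]
  ]
}}

```text
time_s: 16.8
position: [0.6284, -0.302, 0.0278]
tcp_rot: [[0.998, 0.056, 0.002], [0.056, -0.998, -0.001], [0.002, 0.001, -1.0]]
force: [-0.9, 0.3, 1.4]
opening: 0.008
grasp_force: 1.1
```

{"op": "drive_tool", "data": {
  "steps": [
    [0,0,0,0.01,0,0,0],
    [0,0,0,0.02,0,0,0],
    [0,0,0,0.02,0,0,0]
  ]
}}

```text
time_s: 17.1
position: [0.6285, -0.3021, 0.0274]
tcp_rot: [[0.998, 0.056, 0.002], [0.056, -0.998, -0.002], [0.002, 0.002, -1.0]]
force: [-2.1, 1.3, 10.5]
opening: 0.008
grasp_force: 5.3
```

```bash
cat > l.py <<'E'
from h import *
c=optics.capture("wrist"); W=cloud(c); s=read_state(); T=(W-s["position"])@s["tcp_rot"]
P=W[(W[...,2]>.05)&(W[...,2]<.07)&(T[...,0]>.004)&(np.linalg.norm(T[...,:2],axis=-1)<.022)]; print("lock z",len(P),np.percentile(P[:,2],[10,50,90]))
F=T[(abs(T[...,0]-.008)<.0015)&(abs(T[...,1])<.008)]; print("finger front lowest",np.sort(F[:,2])[-60::6].round(4)); print(s["force"],s["position"],s["time_s"])
E
python3 l.py
```

```text
lock z 1248 [0.05441974 0.05605175 0.06427093]
finger front lowest [-0.0308 -0.0306 -0.0295 -0.0292 -0.0289 -0.0289 -0.0287 -0.0285 -0.0282
 -0.0279]
[-2.8670616   1.05079465 11.08383337] [ 0.62842899 -0.30211134  0.02735964] 17.15
```

Lock is at its solid stop, 11 N. A little more, to ~16 N.

{"op": "drive_tool", "data": {
  "steps": [
    [0,0,0,0.006,0,0,0],
    [0,0,0,0.011,0,0,0],
    [0,0,0,0.011,0,0,0],
    [0,0,0,0.011,0,0,0]
  ]
}}

```text
time_s: 17.55
position: [0.6285, -0.3021, 0.0273]
tcp_rot: [[0.998, 0.056, 0.002], [0.056, -0.998, -0.002], [0.002, 0.002, -1.0]]
force: [-4.5, 2.1, 15.8]
opening: 0.003
grasp_force: 7.8
```

{"op": "drive_tool", "data": {
  "steps": [
    [0,0,0,-0.1,0,0,0],
    [0,0,0,-0.3,0,0,0],
    [45,0,0,-0.4,0,0,0],
    [45,-0.2,0,-0.4,0,0,0],
    [45,-0.4,0,-0.4,0,0,0],
    [45,-0.4,0,-0.4,0,0,0],
    [45,-0.4,0,-0.4,0,0,0]
  ]
}}

```text
time_s: 18.25
position: [0.5807, -0.305, 0.0722]
tcp_rot: [[0.998, 0.055, 0.003], [0.055, -0.998, -0.002], [0.002, 0.002, -1.0]]
force: [0.5, 0.0, -0.1]
opening: 0.377
grasp_force: 0.0
```

Run:
```python
from h import *
plan(.5786,-.3051,.007,.0566)
c=optics.capture("wrist"); np.save("last.npy",c,allow_pickle=True); W=cloud(c)
P=box(W,[.59,-.33,.05],[.66,-.27,.07]); print("lock",rect(P),np.median(P[:,2]))
yy,xx=np.mgrid[:400,:640]
b=box(W,[.60,-.275,.030],[.645,-.20,.040]); print("blade",len(b),rect(b)); 
m=box(W,[.60,-.28,.0405],[.68,-.19,.045]); print("master",len(m),rect(m))
# blade lower edge fit
L=[]
for Y in np.arange(-.275,-.225,.004):
    q=b[abs(b[:,1]-Y)<.002]; n=m[abs(m[:,1]-Y)<.002]
    if len(q)>5 and len(n)>5: L.append((Y,np.percentile(q[:,0],3),np.percentile(n[:,0],3)))
L=np.array(L); print("slope blade",np.polyfit(L[:,0],L[:,1],1)[0],"master",np.polyfit(L[:,0],L[:,2],1)[0],"width diff",(L[:,2]-L[:,1]).round(4))
```

```text
pos [ 0.5807 -0.305   0.0722] shift [-0.019 -0.002  0.543] turn -0.001 tilt turn [ 0.0012 -0.0016  0.    ] F [ 0.5  0.  -0.1] t 18.25
lock (array([ 0.6190365 , -0.30002304]), array([38.28390503, 57.89237213]), np.float32(-0.20984061)) 0.05582091116796634
blade 1229 (array([ 0.63502832, -0.2463262 ]), array([58.07561493, 22.07190132]), np.float32(1.5284661))
master 1720 (array([ 0.64555157, -0.23658417]), array([72.40621185, 14.06431961]), np.float32(1.5248613))
slope blade 0.04306256222148485 master 0.05051153863890622 width diff [0.0141 0.0139 0.0141 0.0141 0.014  0.014  0.014  0.0144 0.014  0.0145
 0.0139 0.0145]
```

Blade sits exactly its width off the face everywhere: flush and locked. Regrip nearer the lock to limit droop.

{"op": "drive_tool", "data": {
  "steps": [
    [40,-0.016,0,0.15,0,0,0],
    [40,-0.016,0,0.35,0,0,0],
    [40,-0.016,0,0.5,0,0,0],
    [40,-0.016,0,0.55,0,0,0],
    [40,-0.016,0,0.55,0,0,0],
    [10,-0.016,0,0.55,0,0,0],
    [10,-0.016,0,0.55,0,0,0],
    [10,-0.016,0,0.55,0,0,0]
  ]
}}

```text
time_s: 19.1
position: [0.5793, -0.3053, 0.0072]
tcp_rot: [[0.998, 0.056, 0.003], [0.056, -0.998, -0.003], [0.003, 0.003, -1.0]]
force: [0.4, -0.5, 0.1]
opening: 0.271
grasp_force: 0.0
```

{"op": "drive_tool", "data": {
  "steps": [
    [10,0,0,0,0,0,0],
    [10,0,0,-0.01,0,0,0],
    [10,-0.02,-0.01,-0.02,0,0,0],
    [10,-0.04,-0.02,-0.05,0,0,0],
    [10,-0.08,-0.04,-0.08,0,0,0],
    [10,-0.16,-0.04,-0.16,0,0,0],
    [10,-0.3,-0.04,-0.3,0,0,0],
    [10,-0.4,-0.04,-0.5,0,0,0]
  ]
}}

```text
time_s: 19.9
position: [0.5274, -0.3014, 0.0657]
tcp_rot: [[0.998, 0.056, -0.002], [0.056, -0.998, 0.001], [-0.002, -0.002, -1.0]]
force: [0.4, -0.6, -4.4]
opening: 0.227
grasp_force: 30.0
```

```bash
cat > g.py <<'E'
from h import *
c=optics.capture('wrist'); np.save("last.npy",c,allow_pickle=True); W=cloud(c); s=read_state(); T=(W-s["position"])@s["tcp_rot"]
P=box(T,[.028,-.025,-.065],[.08,.025,-.034]); yy=P; A=np.c_[P[:,:2],np.ones(len(P))]; print("lock tool",rect(P)[0].round(4),rect(P)[1].round(1),"plane",np.linalg.lstsq(A,P[:,2],rcond=None)[0].round(4))
b=box(T,[.03,-.095,-.035],[.12,-.03,-.005]); 
_,w,a=rect(b); v=np.array([np.cos(a),np.sin(a)]); v=v if v[1]<0 else -v; print("blade lean",-np.arctan2(v[0],-v[1]).round(4),w.round(1))
print(s["position"],s["tcp_rot"][:,0],s["force"],s["grasp_force"],s["opening"],s["time_s"])
E
python3 g.py
```

```text
lock tool [ 0.0502 -0.0015] [37.9 38. ] plane [ 0.0149  0.0042 -0.0445]
blade lean -0.102 [14.4 57.4]
[ 0.527691   -0.30305234  0.07026076] [9.98451423e-01 5.56248318e-02 7.96587017e-04] [-1.64409512  0.57401446 -1.87562144] 29.993979334831238 0.2240236507704905 19.95
```

Grip is firm, gauge level, blade held. Carry over to the trimming jig.

{"op": "drive_tool", "data": {
  "steps": [
    [10,0,-0.2,-0.25,0,0,0],
    [10,0,-0.5,-0.25,0,0,0],
    [10,0,-0.8,-0.25,0,0,0],
    [10,0,-1,-0.25,0,0,0]
  ]
}}

```text
time_s: 20.35
position: [0.522, -0.1803, 0.0965]
tcp_rot: [[0.998, 0.056, 0.001], [0.056, -0.998, -0.0], [0.001, 0.0, -1.0]]
force: [0.4, -0.5, -6.0]
opening: 0.228
grasp_force: 30.0
```

{"op": "drive_tool", "data": {
  "steps": [
    [10,0,-0.3,0,0,0,0],
    [10,0,-0.65,0,0,0,0],
    [10,0,-1,0,0,0,0]
  ]
}}

```text
time_s: 20.65
position: [0.5164, -0.0619, 0.0963]
tcp_rot: [[0.999, 0.054, 0.003], [0.055, -0.999, -0.002], [0.002, 0.002, -1.0]]
force: [0.5, 0.5, -5.5]
opening: 0.226
grasp_force: 30.0
```

{"op": "drive_tool", "data": {
  "steps": [
    [10,0,-0.3,0,0,0,0],
    [10,0,-0.65,0,0,0,0],
    [10,0,-1,0,0,0,0],
    [10,0,-1,0,0,0,0]
  ]
}}

```text
time_s: 21.05
position: [0.508, 0.0616, 0.0959]
tcp_rot: [[0.998, 0.061, -0.0], [0.061, -0.998, 0.001], [-0.0, -0.001, -1.0]]
force: [0.4, -0.8, -5.3]
opening: 0.226
grasp_force: 30.0
```

```bash
python3 -c "
from h import *
plan(.472,.183,.1,.0555)"
```

```text
pos [0.508  0.0616 0.0959] shift [-0.237 -1.028 -0.033] turn 0.004 tilt turn [-0.0004  0.      0.    ] F [ 0.4 -0.8 -5.3] t 21.05
```

{"op": "drive_tool", "data": {
  "steps": [
    [10,-0.1,-0.3,-0.05,0,0,0.003],
    [10,-0.2,-0.65,-0.05,0,0,0.003],
    [10,-0.24,-1,-0.05,0,0,0.003],
    [10,-0.24,-1,-0.05,0,0,0.003],
    [10,-0.24,-1,-0.05,0,0,0.003]
  ]
}}

```text
time_s: 21.55
position: [0.4746, 0.1754, 0.1017]
tcp_rot: [[0.999, 0.054, 0.003], [0.054, -0.999, -0.002], [0.003, 0.002, -1.0]]
force: [-0.1, -0.6, -5.0]
opening: 0.225
grasp_force: 30.0
```

```bash
cat > j.py <<'E'
from h import *
c=np.load("last.npy",allow_pickle=True).item(); W=cloud(c)
cv2.imwrite("pics/w7.png",c["color"])
a=.0555; J=np.array([[np.cos(a),np.sin(a)],[-np.sin(a),np.cos(a)]]); Q=np.concatenate([W[...,:2]@J.T,W[...,2:]],-1)
h=J@[.600,.185]; print("guess J",h)
f=box(Q,[h[0]-.12,h[1]-.05,.019],[h[0]-.03,h[1]+.04,.028]); 
hist=np.histogram(f[:,1]-h[1],bins=np.arange(-.05,.04,.002)); print("fence dy hist",[(round(float(e),3),int(n)) for n,e in zip(*hist) if n>5])
st=box(Q,[h[0]-.02,h[1]-.005,.019],[h[0]+.05,h[1]+.014,.028]); print("stop Jx",len(st),np.percentile(st[:,0]-h[0],[2,10,50,90,98]))
sw=box(Q,[h[0]-.09,h[1]+.005,.035],[h[0]+.03,h[1]+.13,.046]); C,w,A=rect(sw); A=A%np.pi; t=A-np.pi/2
print("swing",C,w,"lean",t); x=np.array([np.cos(t),np.sin(t)]);y=np.array([-x[1],x[0]]); print("origin J",C-.012*x-.066*y)
lo=[C+ -.005*x+ k*y for k in(-.036,.036)]; print("face ends J rel guess",lo-h)
E
python3 g.py; python3 j.py
```

```text
lock tool [ 0.0497 -0.0012] [38.4 38. ] plane [ 0.0165  0.0018 -0.0491]
blade lean -0.1024 [14.3 57.3]
[0.47495913 0.17463105 0.10164092] [0.99864444 0.05199095 0.00249435] [ 0.06158051 -0.46636077 -4.8534463 ] 29.994182288646698 0.2258737987302324 21.6
guess J [0.60933839 0.15143224]
fence dy hist [(-0.024, 76), (-0.022, 75), (-0.02, 73), (-0.018, 80), (-0.016, 86), (-0.014, 66)]
stop Jx 372 [0.01292465 0.01337724 0.01863406 0.02371073 0.02464255]
swing [0.58349005 0.21581848] [11.48505974 72.05000305] lean 0.5539886
origin J [0.60800636 0.1533769 ]
face ends J rel guess [[-0.0111615   0.03114023]
 [-0.04903951  0.09237141]]
```

View pics/w7.png

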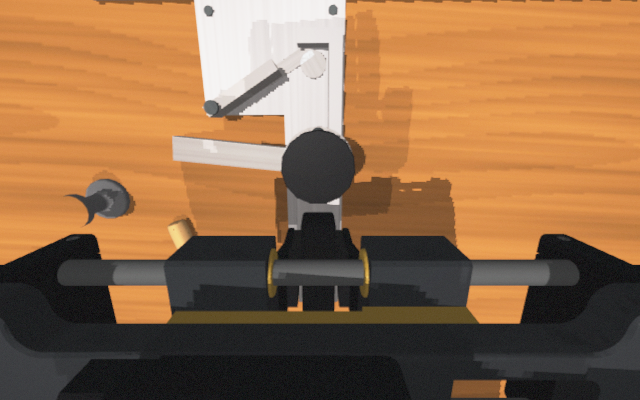

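The view shows the gauge held at (318,165) with its blade ((172,148)-(285,158)) behind the swing stop ((212,107)-(300,55)); spool (108,200) and scraper (180,232) clear. Set down 78 mm short, 5 mm off the fence.

```bash
python3 -c "
from h import *
plan(.4708,.1832,.03,.0555)"
```

```text
pos [0.475  0.1746 0.1016] shift [-0.032 -0.074  0.597] turn -0.002 tilt turn [ 0.0013 -0.0017  0.    ] F [ 0.1 -0.5 -4.9] t 21.6
```

{"op": "drive_tool", "data": {
  "steps": [
    [10,-0.03,-0.07,0.1,0,0,-0.002],
    [10,-0.03,-0.07,0.25,0,0,-0.002],
    [10,-0.03,-0.07,0.45,0,0,-0.002],
    [10,-0.03,-0.07,0.58,0,0,-0.002],
    [10,-0.03,-0.07,0.58,0,0,-0.002],
    [10,-0.03,-0.07,0.58,0,0,-0.002]
  ]
}}

```text
time_s: 22.2
position: [0.4715, 0.182, 0.0318]
tcp_rot: [[0.999, 0.052, 0.002], [0.052, -0.999, -0.002], [0.002, 0.002, -1.0]]
force: [-1.0, 0.2, -5.9]
opening: 0.228
grasp_force: 30.0
```

```bash
python3 g.py; python3 -c "
from h import *
plan(.4708,.1832,.0075,.0555)"
```

```text
lock tool [0.0498 0.0003] [38.2 38.2] plane [ 0.0139  0.0015 -0.0484]
blade lean -1.5697 [63.2 74.3]
[0.47195459 0.18230041 0.03228807] [0.99860973 0.05262499 0.00303691] [-0.73314447  0.3577347  -5.62228743] 29.994393289089203 0.22750924971243636 22.25
pos [0.472  0.1823 0.0323] shift [-0.01  -0.008  0.207] turn -0.002 tilt turn [ 0.001 -0.002  0.   ] F [-0.7  0.4 -5.6] t 22.25
```

{"op": "drive_tool", "data": {
  "steps": [
    [10,-0.005,0,0.06,0,0,-0.002],
    [10,-0.005,0,0.12,0,0,-0.002],
    [10,-0.005,0,0.16,0,0,-0.002],
    [10,-0.005,0,0.19,0,0,-0.002],
    [10,-0.005,0,0.2,0,0,-0.002],
    [10,-0.005,0,0.2,0,0,-0.002]
  ]
}}

```text
time_s: 22.85
position: [0.4699, 0.1831, 0.0076]
tcp_rot: [[0.998, 0.057, 0.001], [0.057, -0.998, -0.002], [0.001, 0.002, -1.0]]
force: [-0.4, -0.1, -3.6]
opening: 0.226
grasp_force: 30.0
```

```bash
cat > k.py <<'E'
from h import *
c=optics.capture('wrist'); np.save("last.npy",c,allow_pickle=True); W=cloud(c); s=read_state(); T=(W-s["position"])@s["tcp_rot"]
P=W[(W[...,2]>.05)&(T[...,0]>.026)&(T[...,0]<.075)&(abs(T[...,1])<.025)&(T[...,2]>-.07)]; C=rect(P)[0]
a=.0555; J=np.array([[np.cos(a),np.sin(a)],[-np.sin(a),np.cos(a)]]); d=J@C-[.6082,.1530]
A=np.c_[P[:,:2],np.ones(len(P))]; print("lock rel home J mm",(d*1000).round(1),"z",np.median(P[:,2]).round(4),rect(P)[1].round(1),"plane",np.linalg.lstsq(A,P[:,2],rcond=None)[0][:2].round(4))
Q=np.concatenate([W[...,:2]@J.T,W[...,2:]],-1); h=[.6082,.153]
sw=box(Q,[h[0]-.09,h[1]+.02,.0375],[h[0]+.05,h[1]+.13,.045]); t=rect(sw)[2]%np.pi-np.pi/2
b=box(Q,[J[0]@C-.02,h[1]+.03,.031],[J[0]@C+.035,h[1]+.09,.0372]); tb=rect(b)[2]%np.pi-np.pi/2
print("swing lean",round(float(t),4),rect(sw)[1].round(1),"blade",round(float(tb),4),rect(b)[1].round(1))
print("F",s["force"].round(1),"M",s["moment"].round(2),"pos",s["position"].round(4),"yaw",np.arctan2(*s["tcp_rot"][1::-1,0]).round(4),"tilt",s["tcp_rot"][2,:2].round(3),"t",s["time_s"])
E
python3 k.py
```

```text
lock rel home J mm [-78.8   4.3] z 0.056 [37.9 38.1] plane [-0.0102 -0.0003]
swing lean 0.5684 [12.5 72.4] blade -0.0969 [63.1 34.1]
F [ 0.3  0.3 -4.6] M [ 0.06  0.12 -0.03] pos [0.4701 0.1831 0.0077] yaw 0.0574 tilt [0.001 0.002] t 22.9
```

{"op": "drive_tool", "data": {
  "steps": [
    [10,0,0,0.01,0,0,0.001],
    [10,0,0.01,0.012,0,0,0.001],
    [10,0,0.02,0.012,0,0,0.001],
    [10,0,0.03,0.012,0,0,0.001],
    [10,0,0.04,0.012,0,0,0.001],
    [10,0,0.045,0.012,0,0,0.001]
  ]
}}

```text
time_s: 23.5
position: [0.4717, 0.1791, 0.0071]
tcp_rot: [[0.998, 0.055, 0.005], [0.055, -0.999, 0.001], [0.005, -0.001, -1.0]]
force: [-2.1, 9.3, 5.4]
opening: 0.227
grasp_force: 30.0
```

```bash
python3 k.py
```

```text
lock rel home J mm [-77.4   0.2] z 0.0559 [38.3 38.2] plane [-0.001   0.0032]
swing lean 0.5463 [12.6 72.3] blade -0.4501 [68.5 30.9]
F [-2.4  7.7  6.5] M [1.51 0.24 0.14] pos [0.4717 0.1791 0.0071] yaw 0.0547 tilt [ 0.005 -0.001] t 23.55
```

{"op": "drive_tool", "data": {
  "steps": [
    [10,0.04,-0.01,-0.006,0,0,0],
    [10,0.09,-0.01,-0.006,0,0,0],
    [10,0.14,-0.01,-0.006,0,0,0],
    [10,0.19,-0.01,-0.006,0,0,0],
    [10,0.24,-0.01,-0.006,0,0,0],
    [10,0.29,-0.01,-0.006,0,0,0],
    [10,0.34,-0.01,-0.006,0,0,0],
    [10,0.34,-0.01,-0.006,0,0,0]
  ]
}}

```text
time_s: 24.35
position: [0.5083, 0.1813, 0.0071]
tcp_rot: [[0.998, 0.056, -0.004], [0.056, -0.998, -0.002], [-0.004, 0.001, -1.0]]
force: [-5.7, 2.6, 4.9]
opening: 0.226
grasp_force: 30.0
```

```bash
python3 k.py
```

```text
lock rel home J mm [-40.6   0.2] z 0.0559 [38.1 38.3] plane [-0.0043 -0.0002]
swing lean 0.3638 [12.1 72. ] blade 0.3715 [38.2 58.9]
F [-6.   2.   4.3] M [0.58 0.78 0.07] pos [0.5083 0.1814 0.0071] yaw 0.0561 tilt [-0.004  0.001] t 24.4
```

{"op": "drive_tool", "data": {
  "steps": [
    [10,0.04,0,0,0,0,0],
    [10,0.09,0,0,0,0,0],
    [10,0.14,0,0,0,0,0],
    [10,0.18,0,0,0,0,0],
    [10,0.22,0,0,0,0,0],
    [10,0.26,0,0,0,0,0],
    [10,0.28,0,0,0,0,0],
    [10,0.28,0,0,0,0,0]
  ]
}}

```text
time_s: 25.2
position: [0.5406, 0.1833, 0.0071]
tcp_rot: [[0.998, 0.056, -0.006], [0.056, -0.998, -0.002], [-0.007, 0.001, -1.0]]
force: [-7.1, 3.3, 6.5]
opening: 0.226
grasp_force: 30.0
```

```bash
python3 k.py
```

```text
lock rel home J mm [-8.1  0.3] z 0.0559 [38.2 38.4] plane [-0.0044 -0.0008]
swing lean 0.0024 [11.5 71.6] blade 0.0011 [29.5 56.1]
F [-7.5  3.5  6.6] M [0.59 1.18 0.05] pos [0.5406 0.1833 0.0071] yaw 0.0561 tilt [-0.006  0.001] t 25.25
```

{"op": "drive_tool", "data": {
  "steps": [
    [10,0.012,0,0,0,0,0],
    [10,0.024,0,0,0,0,0],
    [10,0.036,0,0,0,0,0],
    [10,0.048,0,0,0,0,0],
    [10,0.048,0,0,0,0,0]
  ]
}}

```text
time_s: 25.75
position: [0.5455, 0.1836, 0.0071]
tcp_rot: [[0.998, 0.056, -0.008], [0.056, -0.998, -0.002], [-0.008, 0.001, -1.0]]
force: [-9.6, 2.5, 8.6]
opening: 0.228
grasp_force: 30.0
```

{"op": "drive_tool", "data": {
  "steps": [
    [10,0.008,0,0,0,0,0],
    [10,0.016,0,0,0,0,0],
    [10,0.016,0,0,0,0,0]
  ]
}}

```text
time_s: 26.05
position: [0.5472, 0.1837, 0.0071]
tcp_rot: [[0.998, 0.056, -0.008], [0.056, -0.998, -0.002], [-0.008, 0.001, -1.0]]
force: [-8.9, 2.8, 7.7]
opening: 0.229
grasp_force: 30.0
```

{"op": "drive_tool", "data": {
  "steps": [
    [10,0.008,0,-0.008,0,0,0],
    [10,0.016,0,-0.008,0,0,0],
    [10,0.016,0,-0.008,0,0,0]
  ]
}}

```text
time_s: 26.35
position: [0.5494, 0.1838, 0.0072]
tcp_rot: [[0.998, 0.056, -0.008], [0.056, -0.998, -0.002], [-0.008, 0.001, -1.0]]
force: [-7.2, 2.9, 2.2]
opening: 0.224
grasp_force: 30.0
```

```bash
python3 k.py
```

```text
lock rel home J mm [0.6 0.6] z 0.0559 [38.2 38.2] plane [-0.0052  0.0021]
swing lean -0.0991 [72.1 11.6] blade -0.0985 [58.6 25.2]
F [-6.8  2.5  1.5] M [0.66 1.17 0.05] pos [0.5494 0.1838 0.0072] yaw 0.056 tilt [-0.008  0.001] t 26.4
```

Almost home (swing stop at -0.099); press on until the end stop takes load.

{"op": "drive_tool", "data": {
  "steps": [
    [10,0.008,0,0,0,0,0],
    [10,0.014,0,0,0,0,0],
    [10,0.014,0,0,0,0,0]
  ]
}}

```text
time_s: 26.7
position: [0.5493, 0.1838, 0.0072]
tcp_rot: [[0.998, 0.056, -0.011], [0.056, -0.998, -0.002], [-0.011, 0.001, -1.0]]
force: [-9.7, 3.4, 4.3]
opening: 0.227
grasp_force: 30.0
```

{"op": "drive_tool", "data": {
  "steps": [
    [10,0.008,0,0,0,0,0],
    [10,0.014,0,0,0,0,0],
    [10,0.014,0,0,0,0,0]
  ]
}}

```text
time_s: 27.0
position: [0.5491, 0.1838, 0.0072]
tcp_rot: [[0.998, 0.056, -0.015], [0.056, -0.998, -0.002], [-0.015, 0.002, -1.0]]
force: [-11.7, 2.7, 6.5]
opening: 0.227
grasp_force: 30.0
```

{"op": "drive_tool", "data": {
  "steps": [
    [10,-0.01,0.01,-0.005,0,0,0],
    [10,-0.015,0.018,-0.005,0,0,0],
    [10,-0.015,0.018,-0.005,0,0,0]
  ]
}}

```text
time_s: 27.3
position: [0.5494, 0.1838, 0.0074]
tcp_rot: [[0.998, 0.055, -0.011], [0.055, -0.999, 0.001], [-0.011, -0.002, -1.0]]
force: [-8.1, 9.7, 0.4]
opening: 0.228
grasp_force: 30.0
```

{"op": "drive_tool", "data": {
  "steps": [
    [36,0,-0.005,0,0,0,0],
    [36,0,-0.005,0,0,0,0],
    [36,0,-0.005,0,0,0,0],
    [40,0,-0.005,-0.05,0,0,0],
    [40,0,-0.005,-0.2,0,0,0],
    [40,0,-0.005,-0.5,0,0,0],
    [40,0,-0.005,-0.5,0,0,0]
  ]
}}

```text
time_s: 28.0
position: [0.5603, 0.1824, 0.0733]
tcp_rot: [[0.998, 0.055, 0.012], [0.055, -0.998, -0.0], [0.012, 0.001, -1.0]]
force: [0.7, 0.3, -0.0]
opening: 0.456
grasp_force: 0.0
```

```bash
cat > m.py <<'E'
from h import *
c=optics.capture('wrist'); W=cloud(c)
a=.0555; J=np.array([[np.cos(a),np.sin(a)],[-np.sin(a),np.cos(a)]]); Q=np.concatenate([W[...,:2]@J.T-[.6082,.153],W[...,2:]],-1)
P=box(Q,[-.022,-.022,.05],[.025,.022,.06]); print("lock",rect(P)[0]*1000,np.median(P[:,2]))
r=box(Q,[-.095,-.02,.047],[-.030,.02,.056]); print("rib",rect(r))
sw=box(Q,[-.03,.02,.0375],[.05,.13,.045]); print("swing",rect(sw)[2]%np.pi-np.pi/2,rect(sw)[1])
b=box(Q,[-.03,.03,.032],[.03,.08,.0372]); L=[]
for Y in np.arange(.034,.08,.004):
    q=b[abs(b[:,1]-Y)<.002]; n=sw[abs(sw[:,1]-Y)<.002]
    if len(q)>4 and len(n)>4: L.append((Y,np.percentile(q[:,0],3),np.percentile(n[:,0],3)))
L=np.array(L); print("blade lean",-np.polyfit(L[:,0],L[:,1],1)[0],"face",-np.polyfit(L[:,0],L[:,2],1)[0],"gap",(L[:,2]-L[:,1]).round(4))
s=read_state(); print(s["force"],s["position"],s["time_s"])
E
python3 m.py
```

```text
lock [0.6554718  0.58475494] 0.0559075746899068
rib (array([-0.05453108,  0.00091192]), array([46.45611572, 19.31677628]), np.float32(0.0048225317))
swing -0.098528385 [71.82620239 11.63917828]
blade lean -0.10257794113764555 face -0.11209602934017654 gap [0.0144 0.0143 0.0144 0.0145 0.0146 0.0145 0.015  0.0143 0.015  0.0146
 0.0149 0.0145]
[ 0.31688325 -1.35950525 -0.59517166] [0.55876899 0.18209111 0.07152234] 28.05
```

The gauge is home, flat and locked, and the swing stop lies along its blade. I clear the arm and hand in.

{"op": "drive_tool", "data": {
  "steps": [
    [40,0,0,-0.3,0,0,0],
    [40,0,0,-0.6,0,0,0],
    [40,0,0,-0.6,0,0,0],
    [40,0,0,-0.6,0,0,0]
  ]
}}

```text
time_s: 28.45
position: [0.5559, 0.182, 0.1409]
tcp_rot: [[0.998, 0.055, 0.002], [0.056, -0.998, -0.001], [0.002, 0.002, -1.0]]
force: [-0.4, -0.1, -1.0]
opening: 0.463
grasp_force: 0.0
```

```bash
python3 -c "
from h import *
print(order.hand_in())"
```

```text
the job is handed in; nothing more can be done
None
```

The job is handed in at 28 s, verdict not shown: the gauge was locked on the master (about 16 N) and now stands released in the trimming jig's corner, within about 1 mm of home by camera, with the swing stop along its blade at about -0.1 rad, the master's slope.

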